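Line up a shaft coupling and fit its drive pins

TASK

Assemble the shaft coupling: turn its upper disc by the grip bar all the way to its far stop, so that its holes line up with those below (nobody noted which way this one turns, so try gently and feel which way gives), then put every loose drive pin nose first through the disc into a hole of its own, fully home with its head down on the disc. Leave the other things on the bench where they are.

Things in the scene. Friction and masses are not known exactly. Their poses are not given: they have to be found in the camera images.
- coupling: lower half of a shaft coupling: grey round drum, 168 mm across, 60 mm high, fixed upright on the bench; origin at the centre of its underside, z up. Five upright holes, 19 mm wide, evenly spaced on a 60 mm radius, open down to the bench. On it sits a steel turning disc, 168 mm across, upper face 72 mm above the bench, with five 20 mm holes on a 60 mm radius and a grip bar in the middle.
- hole_1 (a point): point on the centre line of hole 1 of the drum, at the height of the turning disc's upper face (72 mm above the bench)
- hole_2 (a point): point on the centre line of hole 2 of the drum, at the height of the turning disc's upper face (72 mm above the bench)
- hole_3 (a point): point on the centre line of hole 3 of the drum, at the height of the turning disc's upper face (72 mm above the bench)
- hole_4 (a point): point on the centre line of hole 4 of the drum, at the height of the turning disc's upper face (72 mm above the bench)
- hole_5 (a point): point on the centre line of hole 5 of the drum, at the height of the turning disc's upper face (72 mm above the bench)
- disc (a joint): turn of the upper disc, rad, growing anticlockwise seen from above. Starts near 0 (within 0.03), its holes midway between the drum's; at +0.628 and at -0.628 they line up and it meets a far stop. A hidden stop lets it turn only one of these two ways (the other way it jams within 0.1): not known, to be found by trying. Light friction (0.15 N m), stays where left.
- bar (a point): centre of the disc's grip bar, on the turning axis, 24 mm above the disc's upper face; the bar is 64 mm long (along this point's x axis), 14 mm thick (y) and stands 34 mm above the disc
- pin_1_mid (a point): middle of drive pin 1 on its axis, x from head to nose. 106 mm long: square head 24 x 24 x 42 mm (53 to 11 mm behind this point), then a round 16 mm shank, its last 13 mm tapered to a 7 mm nose. 0.1 to 0.2 kg, mostly in the head: it lies flat on its head, axis level 12 mm above the bench. Fully home, this point is 61 mm above the bench. Absent pins give None
- pin_1: drive pin 1 (same pin; this origin lies on a side face's plane, 12 mm off the axis)
- pin_2_mid (a point): middle of drive pin 2 on its axis, x from head to nose. 106 mm long: square head 24 x 24 x 42 mm (53 to 11 mm behind this point), then a round 16 mm shank, its last 13 mm tapered to a 7 mm nose. 0.1 to 0.2 kg, mostly in the head: it lies flat on its head, axis level 12 mm above the bench. Fully home, this point is 61 mm above the bench. Absent pins give None
- pin_2: drive pin 2 (same pin; this origin lies on a side face's plane, 12 mm off the axis)
- pin_3_mid (a point): middle of drive pin 3 on its axis, x from head to nose. 106 mm long: square head 24 x 24 x 42 mm (53 to 11 mm behind this point), then a round 16 mm shank, its last 13 mm tapered to a 7 mm nose. 0.1 to 0.2 kg, mostly in the head: it lies flat on its head, axis level 12 mm above the bench. Fully home, this point is 61 mm above the bench. Absent pins give None
- pin_3: drive pin 3 (same pin; this origin lies on a side face's plane, 12 mm off the axis)
- pin_4_mid (a point): middle of drive pin 4 on its axis, x from head to nose. 106 mm long: square head 24 x 24 x 42 mm (53 to 11 mm behind this point), then a round 16 mm shank, its last 13 mm tapered to a 7 mm nose. 0.1 to 0.2 kg, mostly in the head: it lies flat on its head, axis level 12 mm above the bench. Fully home, this point is 61 mm above the bench. Absent pins give None
- pin_4: drive pin 4 (same pin; this origin lies on a side face's plane, 12 mm off the axis)
- pin_5_mid (a point): middle of drive pin 5 on its axis, x from head to nose. 106 mm long: square head 24 x 24 x 42 mm (53 to 11 mm behind this point), then a round 16 mm shank, its last 13 mm tapered to a 7 mm nose. 0.1 to 0.2 kg, mostly in the head: it lies flat on its head, axis level 12 mm above the bench. Fully home, this point is 61 mm above the bench. Absent pins give None
- pin_5: drive pin 5 (same pin; this origin lies on a side face's plane, 12 mm off the axis)
- tape_ring: roll of masking tape lying flat, 110 mm across, 24 mm high, bystander; origin at the centre of its underside
- blue_can: blue can, 69 mm across, 87 mm high, bystander; origin at the centre of its underside
- sanding_roll: dark roll of sanding sheet lying down, 106 mm long, 49 mm across, bystander; origin at the centre of its underside
Things that resemble listed ones, but are neither listed nor needed, are in the scene too. What is shaped like the pin_3 but pink is not meant.

How it is judged (in metres and radians):
On the way:
1. the disc is turned to its far stop, holes in line ((value of joint disc above 0.6 rad or value of joint disc below -0.6 rad)), for 0.3 s.
At the end, for the whole second after the job is handed in: The disc stands at its far stop or within the pins' play of it (turned more than 0.55 rad either way) and every present pin stands at rest, upright within 0.12 rad, within 5 mm of the centre line of a hole, its middle less than 65 mm above the bench (home is 61 mm) ((value of joint disc above 0.55 rad or value of joint disc below -0.55 rad) and (horizontal distance between pin_1_mid and hole_1 below 0.005 m or horizontal distance between pin_1_mid and hole_2 below 0.005 m or horizontal distance between pin_1_mid and hole_3 below 0.005 m or horizontal distance between pin_1_mid and hole_4 below 0.005 m or horizontal distance between pin_1_mid and hole_5 below 0.005 m) and height (world z) of each of pin_1_mid, pin_2_mid, pin_3_mid, pin_4_mid, pin_5_mid below 0.065 m and angle between the x axis of each of pin_1_mid, pin_2_mid, pin_3_mid, pin_4_mid, pin_5_mid and the z axis of coupling, either way round below 0.12 rad and linear speed of each of pin_1, pin_2, pin_3, pin_4, pin_5 below 0.02 m/s and (horizontal distance between pin_2_mid and hole_1 below 0.005 m or horizontal distance between pin_2_mid and hole_2 below 0.005 m or horizontal distance between pin_2_mid and hole_3 below 0.005 m or horizontal distance between pin_2_mid and hole_4 below 0.005 m or horizontal distance between pin_2_mid and hole_5 below 0.005 m) and (horizontal distance between pin_3_mid and hole_1 below 0.005 m or horizontal distance between pin_3_mid and hole_2 below 0.005 m or horizontal distance between pin_3_mid and hole_3 below 0.005 m or horizontal distance between pin_3_mid and hole_4 below 0.005 m or horizontal distance between pin_3_mid and hole_5 below 0.005 m) and (horizontal distance between pin_4_mid and hole_1 below 0.005 m or horizontal distance between pin_4_mid and hole_2 below 0.005 m or horizontal distance between pin_4_mid and hole_3 below 0.005 m or horizontal distance between pin_4_mid and hole_4 below 0.005 m or horizontal distance between pin_4_mid and hole_5 below 0.005 m) and (horizontal distance between pin_5_mid and hole_1 below 0.005 m or horizontal distance between pin_5_mid and hole_2 below 0.005 m or horizontal distance between pin_5_mid and hole_3 below 0.005 m or horizontal distance between pin_5_mid and hole_4 below 0.005 m or horizontal distance between pin_5_mid and hole_5 below 0.005 m)); the robot touches nothing.
It fails at once if the roll of tape is pushed more than 5 cm away (distance of tape_ring from where it was at the start of the episode above 0.05 m).
It fails at once if the blue can is pushed more than 5 cm away (distance of blue_can from where it was at the start of the episode above 0.05 m).
It fails at once if the sanding roll is pushed more than 5 cm away (distance of sanding_roll from where it was at the start of the episode above 0.05 m).
Of key_a, key_b only 1 to 1 are there at a start; the rules pass over those that are not, and their reading is None.
Of pin_1, pin_2, pin_3, pin_4, pin_5 only 3 to 5 are there at a start; the rules pass over those that are not, and their reading is None.
At some moment in a run one of pin_1, pin_2, pin_3, pin_4, pin_5 may be knocked a few centimetres aside while the robot is not near it.
Once in a run the grip may slacken for a moment while it holds something.
It also fails if it takes over 210 s, if anything falls off the work surface, if the arm or the gripper's body presses on something with over 40 N, if the wrist force passes 120 N, or if a joint passes its speed limit or range.

ROBOT

A 6-joint arm with a two-finger parallel gripper is mounted at the origin on a cart in front of the work surface, level with it; the furniture and walls round the work are solid. World frame = base frame: x ahead of the robot, y to its left, z up, the work surface at z = 0. Lengths are in mm, angles in rad, forces in N, time in s.
With the tool pointing down it reaches from about 350 to 975 mm from the base axis. Payload 7.1 kg.
Tool frame: the origin (TCP) lies midway between the tips of the shut fingers; the grasp point (between the pads) lies behind it (arm.tcp_to_grasp is the z of the grasp point in the tool frame, in mm); z points along the fingers, y is the line along which they close (so a half turn about z gives the same grasp; the last joint's range is limited). The gripper opens to 88 mm and grips with 3 to 60 N. Pads are 20 mm wide; open, the fingers measure 115 mm over their backs; the gripper's body (75 mm by 178 mm) begins 61 mm behind the grasp point.
Start: joints at [1.165, 0.423, 1.63, -0, 1.089, -0.019], TCP at [235.734, 578.821, 222.675] pointing down, gripper open.
Joint ranges: [-3, 3], [-0.9, 2.11], [0.09, 2.58], [-1.31, 4.45], [0.11, 2.69], [-2.54, 2.54]. Speed limits (rad/s): [2.39, 2.39, 3.01, 3.14, 3.14, 3.14].

INTERFACE

Orientations are given as a unit quaternion [x, y, z, w].
In Python, from cell import arm gives the robot as it stands.
- The arm moves only by the tool arm_command, never from a script. Its argument "steps" is a list that holds one entry, the list of rows, each a list of 4 numbers: the shift along the world's x, y, z in cm, then the turn about the world's z in degrees. A call has 1 to 12 rows; each row shifts and turns the commanded pose from where the row before left it; what a row does not reach is not made up. A row lasts 1/12 s, in which the tool goes at most 41.7 mm and 7.16 degrees, less where a joint would pass 70% of its speed; a pose out of reach is approached as far as the arm can. A call is refused whole if a number of a shift passes 4.17 or a number of a turn 7.16, either way. A call with a gripper value outside its range is refused whole. "claw" is the opening, from 0 (shut) to 1 (fully open), set as the call begins (left out, the last holds). The fingers move at their own pace and stop on an object; "grip_force" is the grip in N (left out, the last holds). Time passes only in rows, so rows that do not move let the fingers close. It gives the time, the measured TCP pose, the force, the opening and the grip force at its end, in the units of the state.
- arm.sense(): the state, without advancing time (a new reading comes with each control period).
- arm.snapshot(name): name is "side" or "top" or "wrist"; returns a dict with "color" (480x640x3 uint8, blue, green, red), "z_map" (480x640 float32, mm along the optical axis (not along the pixel's ray), 0 where there is no reading), "vertical_fov" (degrees; the focal length in pixels is half the picture's height over the tangent of half this angle, whatever the lens; pixels are square), "cx", "cy" (the principal point, pixels), "distortion" ([k1, k2, p1, p2, k3] as OpenCV has them; the pictures are not rectified), "position" and "rotation" of the camera in the world. Camera axes: x right, y down, z forward; pixel columns grow to the right and rows downward; lengths in mm; the calibration is good to about 2 mm. A picture is of the moment at which its call begins.
- arm.close_job(): hands the job in; it is judged then, once.
Trained networks look in a picture, given as the dict that the camera call returned (one of the last four; its "shot" number tells which), for a name from the list of things; names that differ only in an ending like _2 or _b are one class to them, and where a whole thing is asked for, a point or a joint stands for the part that bears it (a point fixed in the world has none). Each returns a list of dicts, best first, with "conf" (0 to 1); they miss things now and then, are a little off and sometimes report something else, mostly with a low value. They report only what shows in the picture. A call takes as long as a camera call. They do not tell look-alikes from the thing itself.
- arm.look_for(name, picture): "rect" ([centre column, centre row, width, height] in pixels, round what is visible of it).
- arm.place_of(name, picture): "location" ([column, row] in pixels: a listed point, or the origin of a listed thing).
The state is a dict: "time_s": time; "q": joint angles; "joint_velocities": joint speeds; "joint_torque": joint torques, N m; "position": TCP position; "ee_rot": TCP orientation; "contact_force": force on the tool from outside, world axes, zero at the start; "ft_torque": the same for the moment, N m; "width": finger opening in mm; "grip_force": force on a finger pad.
Only numpy, scipy, OpenCV 4.12 (cv2) and the standard library are available. Lean on these libraries where they do the work, as an engineer would, in place of code of your own. Each camera call takes 0.05 s, during which the arm holds its last target. There are 200 camera calls.

## Working session

There is one attempt and no reset: what is moved stays moved. The work goes in short steps, Python scripts to look and compute and a tool call to move; the robot and the scene stay as the last step left them, time stands still between calls to the robot, and variables do not carry over. Pictures are saved under pics/ and viewed, at most 14 in all, crops included, and the job is handed in when it is done.

Besides the shell and the picture viewer there is one more tool, called after "Emit:" as name(argument=value, ...) on one line, values as JSON. arm_command: Moves the arm, as the interface text tells. Its arguments: {"type":"object","properties":{"steps":{"type":"array"},"claw":{"type":"number"},"grip_force":{"type":"number"}},"required":["steps"]}

```bash
mkdir -p pics; ls
cat > h.py <<'E'
import numpy as np, cv2
from cell import arm
def K(s):
    f=240/np.tan(np.radians(s["vertical_fov"])/2)
    return np.array([[f,0,s["cx"]],[0,f,s["cy"]],[0,0,1]])
def rays(s,px):
    u=cv2.undistortPoints(np.array(px,float).reshape(-1,1,2),K(s),np.array(s["distortion"],float)).reshape(-1,2)
    return np.c_[u,np.ones(len(u))]@np.array(s["rotation"]).T
def onz(s,px,z):
    r=rays(s,px); p=np.array(s["position"]); return p+r*((z-p[2])/r[:,2])[:,None]
def cloud(s):
    v,u=np.mgrid[0:480,0:640]
    r=rays(s,np.c_[u.ravel(),v.ravel()]); return (np.array(s["position"])+r*s["z_map"].ravel()[:,None]).reshape(480,640,3)
def proj(s,P):
    R=np.array(s["rotation"]).T; t=-R@np.array(s["position"])
    return cv2.projectPoints(np.array(P,float).reshape(-1,3),cv2.Rodrigues(R)[0],t,K(s),np.array(s["distortion"],float))[0].reshape(-1,2)
def st():
    s=arm.sense(); print({k:np.round(s[k],3).tolist() for k in("time_s","position","ee_rot","contact_force","ft_torque","width","grip_force","q")})
E
python3 - <<'E'
from h import *
for n in("top","side"):
    s=arm.snapshot(n); cv2.imwrite(f"pics/{n}0.png",s["color"])
    print(n,np.round(s["position"]),s["vertical_fov"],s["distortion"]); print(np.round(s["rotation"],2).tolist())
    for nm,z in(("pin_1_mid",12),("pin_1",12),("coupling",0),("bar",96),("tape_ring",0),("blue_can",0),("sanding_roll",0),("hole_1",72)):
        for d in arm.place_of(nm,s): print(nm,round(d["conf"],2),np.round(d["location"]).tolist(),np.round(onz(s,d["location"],z)[0]).tolist())
st(); print(arm.tcp_to_grasp)
E
```

```text
pics
top [ 266.  150. 1417.] 44.404984547976554 [-0.14021875  0.          0.          0.          0.        ]
[0.71, -0.69, 0.06, -0.07]Traceback (most recent call last):
  File "<stdin>", line 6, in <module>
  File "h.py", line 10, in onz
    r=rays(s,px); p=np.array(s["position"]); return p+r*((z-p[2])/r[:,2])[:,None]
  File "h.py", line 8, in rays
    return np.c_[u,np.ones(len(u))]@np.array(s["rotation"]).T
           ~~~~~~~~~~~~~~~~~~~~~~~~^~~~~~~~~~~~~~~~~~~~~~~~~~
ValueError: matmul: Input operand 1 has a mismatch in its core dimension 0, with gufunc signature (n?,k),(k,m?)->(n?,m?) (size 4 is different from 3)
```

View pics/top0.png

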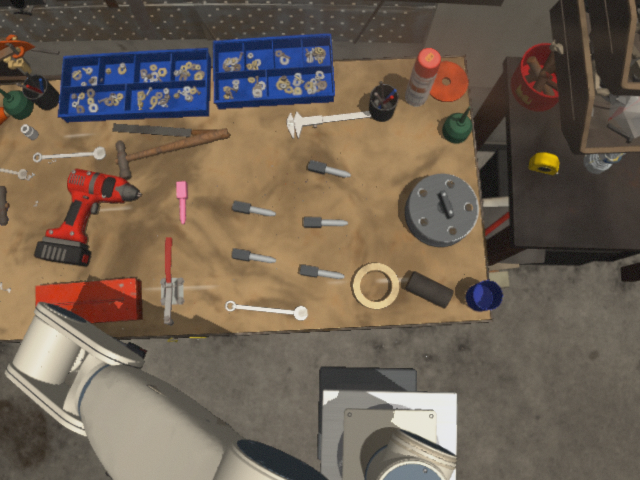

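The top view shows five grey pins, at about (328,170), (253,209), (325,222), (253,257) and (321,272). The pink look-alike is at (182,200). The coupling is at (441,209), the tape at (376,286), the sanding roll at (427,289) and the can at (484,295). The camera rotation is a quaternion, so I'll fix the helper.

```bash
sed -i 's/np.array(s\["rotation"\])/Rm(s)/; s/^def K/from scipy.spatial.transform import Rotation as Ro\ndef Rm(s): return Ro.from_quat(s["rotation"]).as_matrix()\ndef K/' h.py
python3 - <<'E'
from h import *
for n in("top","side"):
    s=arm.snapshot(n); cv2.imwrite(f"pics/{n}1.png",s["color"])
    print(n,np.round(s["position"]))
    for nm,z in(("pin_1_mid",12),("pin_1",12),("coupling",0),("bar",96),("tape_ring",0),("blue_can",0),("sanding_roll",0)):
        for d in arm.place_of(nm,s): print(nm,round(d["conf"],2),np.round(d["location"]).tolist(),np.round(onz(s,d["location"],z)[0]).tolist())
    if n=="top":
        c=cloud(s); z=c[...,2]
        # pins : grey blobs between 6 and 40 mm
        m=((z>6)&(z<40)&(c[...,0]>300)&(c[...,0]<800)).astype(np.uint8)
        k,l,stt,_=cv2.connectedComponentsWithStats(m)
        for i in range(1,k):
            if 60<stt[i,4]<900:
                p=c[l==i]; q=p[:,:2]; mu=q.mean(0); w,v=np.linalg.eigh(np.cov(q.T)); a=v[:,1]
                t=(q-mu)@a; print(i,stt[i,4],np.round(mu),"ang",np.round(np.degrees(np.arctan2(a[1],a[0]))),"len",np.round(np.ptp(t)),"zmax",np.round(p[:,2].max()))
        m=(z>100)&(z<115)&(np.hypot(*(c[...,:2]-onz(s,[441,209],72)[0][:2]).transpose(2,0,1))<60)
        q=c[m][:,:2]; w,v=np.linalg.eigh(np.cov(q.T)); print("bar",m.sum(),q.mean(0),np.degrees(np.arctan2(v[1,1],v[0,1])),np.sqrt(w))
st(); print(arm.tcp_to_grasp)
E
```

```text
top [ 266.  150. 1417.]
pin_1_mid 0.58 [253.0, 211.0] [572.0, 343.0, 12.0]
pin_1 0.89 [184.0, 205.0] [584.0, 515.0, 12.0]
pin_1 0.76 [256.0, 259.0] [454.0, 328.0, 12.0]
pin_1 0.72 [332.0, 169.0] [684.0, 152.0, 12.0]
pin_1 0.67 [321.0, 273.0] [425.0, 171.0, 12.0]
pin_1 0.62 [326.0, 224.0] [544.0, 162.0, 12.0]
pin_1 0.59 [255.0, 213.0] [568.0, 338.0, 12.0]
coupling 0.74 [257.0, 210.0] [578.0, 334.0, 0.0]
coupling 0.62 [252.0, 210.0] [578.0, 346.0, 0.0]
coupling 0.2 [426.0, 292.0] [386.0, -83.0, 0.0]
bar 0.72 [440.0, 206.0] [579.0, -100.0, 96.0]
tape_ring 0.71 [464.0, 221.0] [563.0, -179.0, 0.0]
tape_ring 0.63 [376.0, 289.0] [391.0, 38.0, 0.0]
blue_can 0.88 [480.0, 300.0] [369.0, -217.0, 0.0]
blue_can 0.55 [465.0, 223.0] [559.0, -181.0, 0.0]
sanding_roll 0.88 [426.0, 291.0] [388.0, -83.0, 0.0]
sanding_roll 0.31 [256.0, 211.0] [574.0, 337.0, 0.0]
4 93 [764. 936.] ang 154.0 len 33.0 zmax 40.0
29 149 [ 774. -148.] ang 67.0 len 67.0 zmax 39.0
181 228 [ 710. -379.] ang 72.0 len 73.0 zmax 40.0
199 223 [ 719. -519.] ang 52.0 len 63.0 zmax 40.0
223 343 [683. 166.] ang 78.0 len 111.0 zmax 30.0
3
[... 1002 characters left out ...]
in_1 0.63 [246.0, 263.0] [687.0, 161.0, 12.0]
pin_1 0.62 [307.0, 267.0] [547.0, 193.0, 12.0]
pin_1 0.55 [348.0, 304.0] [468.0, 349.0, 12.0]
pin_1 0.54 [361.0, 264.0] [423.0, 186.0, 12.0]
coupling 0.75 [293.0, 218.0] [575.0, -97.0, 0.0]
bar 0.76 [288.0, 180.0] [584.0, -133.0, 96.0]
bar 0.46 [308.0, 268.0] [548.0, 341.0, 96.0]
blue_can 0.9 [363.0, 198.0] [370.0, -214.0, 0.0]
sanding_roll 0.68 [361.0, 221.0] [394.0, -63.0, 0.0]
{'time_s': 0.9, 'position': [235.726, 578.823, 222.675], 'ee_rot': [0.192, 0.981, 0.0, -0.0], 'contact_force': [0.005, 0.273, 0.062], 'ft_torque': [0.044, 0.009, 0.006], 'width': 88.31, 'grip_force': 0.0, 'q': [1.165, 0.423, 1.63, 0.0, 1.089, -0.019]}
-18.700000000000003
```

View pics/side1.png

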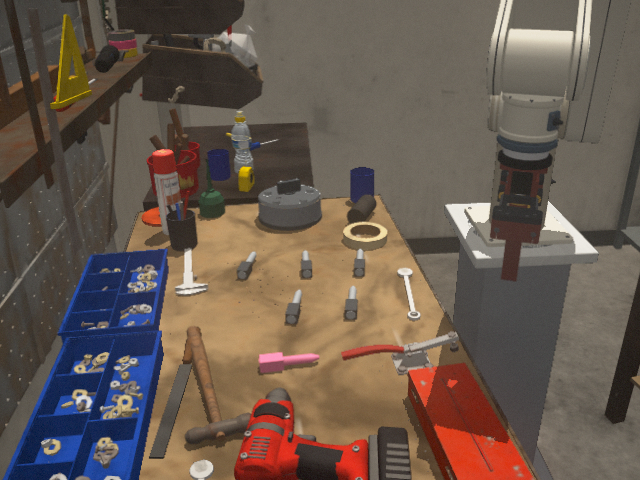

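The side view shows the same five grey pins, with their heads towards +y and noses towards -y. The things that could be taken for a pin, by top-view pixel:

| Item | Top-view pixel | Verdict |
|---|---|---|
| Grey pins | (328,170), (253,209), (325,222), (253,257), (321,272) | Wanted |
| Pink key | (182,200) | Not wanted |
| Wrenches, calliper and hammer | various | Not wanted |

First I'll move over the coupling with the fingers turned across the bar.

Emit:
arm_command(steps=[[[1.8,-3.6,0.4,2.3],[1.8,-3.6,0.4,2.3],[1.8,-3.6,0.4,2.3],[1.8,-3.6,0.4,2.3],[1.8,-3.6,0.4,2.3],[1.8,-3.6,0.4,2.3],[1.8,-3.6,0.4,2.3],[1.8,-3.6,0.4,2.3],[1.8,-3.6,0.4,2.3],[1.8,-3.6,0.4,2.3]]])

```text
time_s: 1.73
position: [416.3, 217.0, 263.2]
ee_rot: [-0.008, 1.0, 0.0, 0.0]
contact_force: [-0.2, 0.2, 0.7]
width: 87.6
grip_force: 0.0
```

Emit:
arm_command(steps=[[[1.8,-3.6,0.4,2.3],[1.8,-3.6,0.4,2.3],[1.8,-3.6,0.4,2.3],[1.8,-3.6,0.4,2.3],[1.8,-3.6,0.4,2.3],[1.8,-3.6,0.4,2.3],[1.8,-3.6,0.4,2.3],[1.8,-3.6,0.4,2.3],[1.8,-3.6,0.4,2.3],[0,0,0,0],[0,0,0,0]]])

```text
time_s: 2.65
position: [578.2, -107.1, 298.5]
ee_rot: [-0.185, 0.983, 0.0, 0.0]
contact_force: [-0.3, 0.2, -0.5]
width: 88.0
grip_force: 0.0
```

```bash
cat >> h.py <<'E'
def close_dir():
    return np.degrees(np.arctan2(*Ro.from_quat(arm.sense()["ee_rot"]).as_matrix()[[1,0],1]))
def coupling(s):
    c=cloud(s); z=c[...,2]
    m=((z>66)&(z<79)).astype(np.uint8); k,l,stt,_=cv2.connectedComponentsWithStats(m); i=1+stt[1:,4].argmax()
    q=c[l==i][:,:2]; (cx,cy),r=cv2.minEnclosingCircle(q[np.hypot(*(q-np.median(q,0)).T)<95].astype(np.float32))
    m=(z>100)&(z<112)&(np.hypot(c[...,0]-cx,c[...,1]-cy)<60); b=c[m][:,:2]
    rect=cv2.minAreaRect(b.astype(np.float32)); w,v=np.linalg.eigh(np.cov(b.T))
    print("disc",np.round([cx,cy,r],1),"bar rect",np.round(rect[0],1),np.round(rect[1],1),"ang",np.degrees(np.arctan2(v[1,1],v[0,1]))%180,"ztop",np.median(c[m][:,2]))
E
python3 - <<'E'
from h import *
s=arm.snapshot("wrist"); cv2.imwrite("pics/w1.png",s["color"]); coupling(s); st(); print(close_dir())
for d in arm.place_of("bar",s): print(d["conf"],onz(s,d["location"],96))
E
```

```text
disc [835.4  24.1  32.2] bar rect [0. 0.] [0. 0.] ang nan ztop nan
{'time_s': 2.7, 'position': [577.468, -105.696, 298.261], 'ee_rot': [-0.186, 0.983, 0.0, -0.0], 'contact_force': [0.199, 1.065, -0.537], 'ft_torque': [0.06, 0.046, 0.004], 'width': 87.818, 'grip_force': 0.0, 'q': [-0.201, 0.29, 1.642, 0.0, 1.21, -2.146]}
111.41938480778886
0.77 [[ 583.97570118 -113.19362387   96.        ]]
  avg = a.mean(axis, **keepdims_kw)
  ret = um.true_divide(
h.py:28: RuntimeWarning: Degrees of freedom <= 0 for slice
  rect=cv2.minAreaRect(b.astype(np.float32)); w,v=np.linalg.eigh(np.cov(b.T))
  c *= np.true_divide(1, fact)
  c *= np.true_divide(1, fact)
  return _methods._mean(a, axis=axis, dtype=dtype,
  ret = ret.dtype.type(ret / rcount)
```

View pics/w1.png

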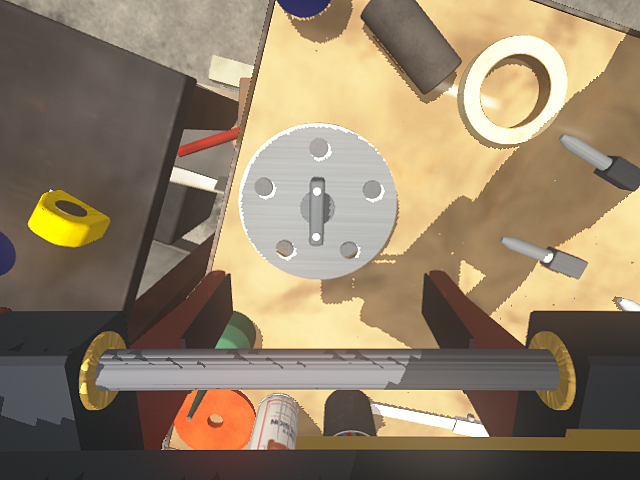

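The wrist view shows the disc centred near (319,201), with its bar upright in the picture at (317,212) and no pin in its holes. Joint 6 is close to its range end, so I'll turn half round, which gives the same grasp, and then measure.

Emit:
arm_command(steps=[[[0,0,0,-7],[0,0,0,-7],[0,0,0,-7],[0,0,0,-7],[0,0,0,-7],[0,0,0,-7],[0,0,0,-7],[0,0,0,-7],[0,0,0,-7],[0,0,0,-7],[0,0,0,-7],[0,0,0,-7]]])

```text
time_s: 3.75
position: [577.0, -103.3, 298.7]
ee_rot: [0.52, 0.854, -0.0, -0.0]
contact_force: [0.5, -0.4, -0.2]
width: 87.7
grip_force: 0.0
```

Emit:
arm_command(steps=[[[0,0,0,-7],[0,0,0,-7],[0,0,0,-7],[0,0,0,-7],[0,0,0,-7],[0,0,0,-7],[0,0,0,-7],[0,0,0,-7],[0,0,0,-7],[0,0,0,-7],[0,0,0,-7],[0,0,0,-7]]])

```text
time_s: 4.75
position: [577.0, -103.3, 298.7]
ee_rot: [0.958, 0.287, -0.0, -0.0]
contact_force: [-0.6, 0.1, -0.1]
width: 88.1
grip_force: 0.0
```

Emit:
arm_command(steps=[[[0,0,0,-7],[0,0,0,-5],[0,0,0,0],[0,0,0,0]]])

```text
time_s: 5.08
position: [577.3, -103.9, 298.7]
ee_rot: [0.982, 0.189, -0.0, -0.0]
contact_force: [-0.9, 0.8, 0.4]
width: 87.6
grip_force: 0.0
```

Run:
```python
from h import *
s=arm.snapshot("wrist"); cv2.imwrite("pics/w2.png",s["color"]); st(); print(close_dir())
for d in arm.place_of("bar",s): print(d["conf"],np.round(d["location"]),onz(s,d["location"],96))
for d in arm.place_of("coupling",s): print("c",d["conf"],onz(s,d["location"],0))
c=cloud(s); z=c[...,2]
print([(r,np.round(c[r,320]).tolist()) for r in (100,150,200,250)])
h,_=np.histogram(z[(s["z_map"]>0)],np.arange(-20,140,8)); print(h)
g=cv2.medianBlur(cv2.cvtColor(s["color"],cv2.COLOR_BGR2GRAY),5)
cs=cv2.HoughCircles(g,cv2.HOUGH_GRADIENT,1,100,param1=100,param2=30,minRadius=60,maxRadius=110)
for x in cs[0][:3]: print("circ",x,onz(s,x[:2],72))
```

```text
{'time_s': 5.133, 'position': [577.371, -104.083, 298.734], 'ee_rot': [0.982, 0.189, -0.0, -0.0], 'contact_force': [-0.802, -0.166, 0.35], 'ft_torque': [-0.036, 0.131, -0.012], 'width': 87.941, 'grip_force': 0.0, 'q': [-0.199, 0.289, 1.643, 0.0, 1.21, 0.992]}
-68.22274553530255
0.8 [341. 208.] [[ 580.79621218 -116.71771396   96.        ]]
[(100, [673.0, -57.0, 0.0]), (150, [624.0, -77.0, 61.0]), (200, [575.0, -96.0, 62.0]), (250, [524.0, -117.0, 63.0])]
[ 19870    498 110741   1811   3514   5250   1075   1748   3187   1653
  17291    771    585    307     37    939     15      0      0]
circ [338.5 195.5  77.2] [[ 588.48867522 -111.82011207   72.        ]]
```

View pics/w2.png

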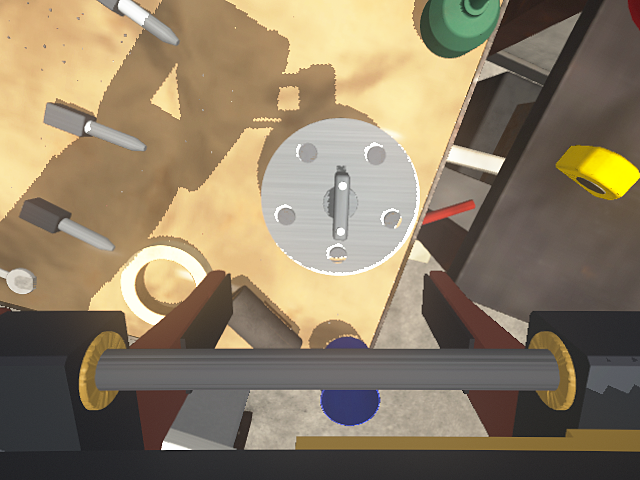

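The view shows the disc centred near (339,196) and the bar at (341,208), still in line with the fingers. The two wrist readings average to a bar position of about (582.5,-114.5). Now I'll go down and grip it.

Emit:
arm_command(steps=[[[0.5,-1.0,-2,0],[0,0,-3,0],[0,0,-3,0],[0,0,-3,0],[0,0,-3,0],[0,0,-3,0],[0,0,-2,0],[0,0,-1.5,0],[0,0,-1,0],[0,0,0,0]]])

```text
time_s: 6.07
position: [581.4, -114.8, 81.6]
ee_rot: [0.982, 0.187, -0.002, -0.001]
contact_force: [-0.9, -0.3, 0.3]
width: 87.8
grip_force: 0.0
```

Emit:
arm_command(steps=[[[0,0,0,0],[0,0,0,0],[0,0,0,0],[0,0,0,0],[0,0,0,0],[0,0,0,0],[0,0,0,0],[0,0,0,0]]], claw=0, grip_force=12)

```text
time_s: 6.73
position: [582.8, -115.2, 83.8]
ee_rot: [0.982, 0.187, 0.0, 0.0]
contact_force: [0.2, -0.1, -0.8]
width: 37.8
grip_force: 0.0
```

```bash
python3 -c "
from h import *
st(); print(close_dir())"
```

```text
{'time_s': 6.733, 'position': [582.789, -115.174, 83.842], 'ee_rot': [0.982, 0.187, 0.0, 0.0], 'contact_force': [0.235, -0.074, -0.766], 'ft_torque': [0.021, 0.09, 0.012], 'width': 37.837, 'grip_force': 0.0, 'q': [-0.215, 0.565, 1.78, 0.0, 0.796, 0.98]}
-68.45933116060223
```

Emit:
arm_command(steps=[[[0,0,0,0],[0,0,0,0],[0,0,0,0],[0,0,0,0],[0,0,0,0],[0,0,0,0],[0,0,0,0]]], grip_force=25)

```text
time_s: 7.32
position: [583.1, -116.1, 83.7]
ee_rot: [0.982, 0.187, 0.0, 0.001]
contact_force: [0.7, -4.7, -2.0]
width: 13.8
grip_force: 25.0
```

Emit:
arm_command(steps=[[[0,0,0,2],[0,0,0,2],[0,0,0,2],[0,0,0,2],[0,0,0,0],[0,0,0,0]]])

```text
time_s: 7.82
position: [583.0, -116.2, 83.7]
ee_rot: [0.967, 0.254, 0.0, 0.001]
contact_force: [1.2, -5.7, -2.0]
width: 14.8
grip_force: 26.1
```

```bash
python3 -c "
from h import *
st(); print(close_dir())"
```

```text
{'time_s': 7.817, 'position': [582.985, -116.194, 83.654], 'ee_rot': [0.967, 0.254, 0.0, 0.001], 'contact_force': [1.187, -5.707, -2.017], 'ft_torque': [-1.039, 0.085, -0.662], 'width': 14.808, 'grip_force': 26.094, 'q': [-0.216, 0.565, 1.78, -0.001, 0.795, 0.841]}
-60.543395637424446
```

Turning + meets 0.66 N m and the pads begin to spread, which is well above the 0.15 N m friction, so that way jams. I'll go the other way.

Emit:
arm_command(steps=[[[0,0,0,-2],[0,0,0,-2],[0,0,0,-2],[0,0,0,-2],[0,0,0,-2.5],[0,0,0,-2.5],[0,0,0,-2.5],[0,0,0,-2.5],[0,0,0,-2.5],[0,0,0,0]]])

```text
time_s: 8.65
position: [583.0, -115.7, 83.6]
ee_rot: [0.997, 0.078, 0.0, 0.0]
contact_force: [2.1, -4.0, -2.1]
width: 13.9
grip_force: 24.9
```

```bash
python3 -c "
from h import *
st(); print(close_dir())"
```

```text
{'time_s': 8.65, 'position': [583.014, -115.705, 83.607], 'ee_rot': [0.997, 0.078, 0.0, 0.0], 'contact_force': [2.087, -4.018, -2.098], 'ft_torque': [-0.669, -0.02, -0.141], 'width': 13.884, 'grip_force': 24.928, 'q': [-0.216, 0.566, 1.78, -0.001, 0.795, 1.199]}
-81.04794254438423
```

It gives in this direction. I'll continue to the stop.

Emit:
arm_command(steps=[[[0,0,0,-3],[0,0,0,-3],[0,0,0,-3],[0,0,0,-3],[0,0,0,-3],[0,0,0,-3],[0,0,0,-2],[0,0,0,-2],[0,0,0,-2],[0,0,0,-2],[0,0,0,0],[0,0,0,0]]])

```text
time_s: 9.65
position: [583.0, -115.1, 83.7]
ee_rot: [0.989, -0.146, 0.0, 0.0]
contact_force: [1.8, -0.8, -1.5]
width: 14.1
grip_force: 25.2
```

```bash
python3 -c "
from h import *
st(); print(close_dir())"
```

```text
{'time_s': 9.65, 'position': [582.977, -115.057, 83.656], 'ee_rot': [0.989, -0.146, 0.0, 0.0], 'contact_force': [1.796, -0.781, -1.454], 'ft_torque': [0.01, -0.176, 0.509], 'width': 14.053, 'grip_force': 25.216, 'q': [-0.215, 0.565, 1.78, -0.0, 0.796, 1.649]}
-106.80115459697687
```

The torque is 0.5 N m at -38°, so the disc is at the stop. I'll hold briefly, let go, rise and measure the holes.

Emit:
arm_command(steps=[[[0,0,0,-1],[0,0,0,0],[0,0,0,0],[0,0,0,0],[0,0,0,0]]])

```text
time_s: 10.07
position: [582.9, -115.0, 83.7]
ee_rot: [0.988, -0.156, 0.0, -0.0]
contact_force: [2.7, 1.9, -3.2]
width: 14.1
grip_force: 25.6
```

Emit:
arm_command(steps=[[[0,0,0,0],[0,0,0,0],[0,0,0,0],[0,0,0,0],[0,0,0,0],[0,0,2,0],[0,0,3,0],[0,0,4,0],[0,0,4,0],[0,0,4,0],[0,0,0,0],[0,0,0,0]]], claw=0.7)

```text
time_s: 11.07
position: [584.2, -115.6, 256.6]
ee_rot: [0.988, -0.156, 0.003, 0.0]
contact_force: [-0.7, 0.0, -0.6]
width: 61.1
grip_force: 0.0
```

Run:
```python
from h import *
st(); print(close_dir())
for n in ("wrist","top"):
    s=arm.snapshot(n); cv2.imwrite(f"pics/{n}3.png",s["color"])
    for d in arm.place_of("bar",s): print(n,"bar",d["conf"],np.round(d["location"]),onz(s,d["location"],96))
s=arm.snapshot("wrist"); g=cv2.cvtColor(s["color"],cv2.COLOR_BGR2GRAY); o=s["color"].copy()
for a in 165.2+72*np.arange(5):
    p=proj(s,[582.7+60*np.cos(np.radians(a)),-114.8+60*np.sin(np.radians(a)),72])[0]; cv2.circle(o,tuple(int(v) for v in p),4,(0,0,255),-1)
cv2.imwrite("pics/w3.png",o)
```

```text
{'time_s': 11.067, 'position': [584.16, -115.552, 256.606], 'ee_rot': [0.988, -0.156, 0.003, 0.0], 'contact_force': [-0.739, 0.049, -0.597], 'ft_torque': [0.065, 0.181, -0.004], 'width': 61.129, 'grip_force': 0.0, 'q': [-0.215, 0.341, 1.671, 0.0, 1.124, 1.669]}
-107.97312915552722
wrist bar 0.84 [327. 221.] [[ 580.51820546 -115.56171111   96.        ]]
top bar 0.75 [446. 204.] [[ 581.8312977  -114.12832824   96.        ]]
```

View pics/w3.png

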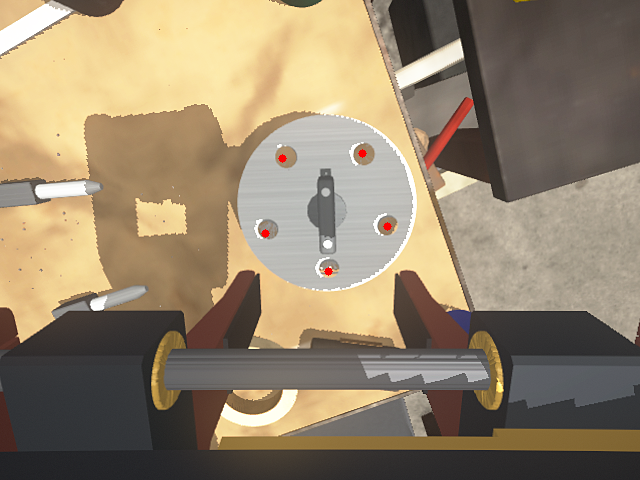

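The holes are now in line: the bench shows through all five, at (286,155), (363,154), (386,224), (268,229) and (328,267). My predicted dots lie within about 3 px of them. Next is the first pin, the one at about (548,171).

Emit:
arm_command(steps=[[[-0.2,2.1,-0.3,6.9],[-0.2,2.1,-0.3,6.9],[-0.2,2.1,-0.3,6.9],[-0.2,2.1,-0.3,6.9],[-0.2,2.1,-0.3,6.9],[-0.2,2.1,-0.3,6.9],[-0.2,2.1,-0.3,6.9],[-0.2,2.1,-0.3,6.9]]])

```text
time_s: 11.98
position: [565.8, 53.7, 228.0]
ee_rot: [0.947, 0.322, -0.001, -0.0]
contact_force: [-0.2, -0.1, 0.6]
width: 61.3
grip_force: 0.0
```

Emit:
arm_command(steps=[[[-0.2,2.1,-0.3,6.9],[-0.2,2.1,-0.3,6.9],[-0.2,2.1,-0.3,6.9],[-0.2,2.1,-0.3,6.9],[-0.2,2.1,-0.3,6.9],[-0.2,2.1,-0.3,6.9],[-0.2,2.1,-0.3,6.9],[-0.2,2.1,-0.3,6.9],[0,0,0,0],[0,0,0,0],[0,0,0,0]]])

```text
time_s: 12.9
position: [550.3, 220.2, 204.8]
ee_rot: [0.693, 0.721, -0.001, -0.0]
contact_force: [-0.9, -0.1, -0.1]
width: 61.4
grip_force: 0.0
```

```bash
cat >> h.py <<'E'
def pins(s):
    """outlines of pins from the depth: returns (headend xy, nose xy, axis deg) list; head = wider end"""
    c=cloud(s); z=c[...,2]; m=((z>5)&(z<40)&(s["z_map"]>0)).astype(np.uint8)
    m=cv2.morphologyEx(m,cv2.MORPH_OPEN,np.ones((3,3),np.uint8)); k,l,stt,_=cv2.connectedComponentsWithStats(m)
    for i in range(1,k):
        p=c[l==i]; q=p[:,:2]
        if len(q)<300: continue
        w,v=np.linalg.eigh(np.cov(q.T)); a=v[:,1]; mu=np.median(q,0); t=(q-mu)@a
        lo,hi=np.percentile(t,[.5,99.5])
        if not 80<hi-lo<125: continue
        b=np.array([-a[1],a[0]]); n=(q-mu)@b
        if np.ptp(n[t<lo+30])<np.ptp(n[t>hi-30]): a=-a; t=-t; lo,hi=-hi,-lo
        h=t<lo+38
        nh=(n[h].min()+n[h].max())/2; mid_n=n[~h]; ns=(np.percentile(mid_n,2)+np.percentile(mid_n,98))/2
        print("pin head_end",np.round(mu+a*lo+b*nh,1),"nose",np.round(mu+a*hi+b*ns,1),"len",round(hi-lo,1),"dir",np.round(np.degrees(np.arctan2(a[1],a[0])),1),"wid",np.round(np.ptp(n[h]),1),"px",np.argwhere(l==i).mean(0).round()[::-1],"zmax",p[:,2].max().round(1))
E
python3 - <<'E'
from h import *
st(); print(close_dir()); s=arm.snapshot("wrist"); cv2.imwrite("pics/w4.png",s["color"]); pins(s)
for d in arm.place_of("pin_1_mid",s): print("mid",round(d["conf"],2),np.round(d["location"]),np.round(onz(s,d["location"],12)[0],1))
E
```

```text
{'time_s': 12.9, 'position': [550.298, 220.225, 204.792], 'ee_rot': [0.693, 0.721, -0.001, -0.0], 'contact_force': [-0.888, -0.099, -0.119], 'ft_torque': [-0.066, 0.055, 0.01], 'width': 61.371, 'grip_force': 0.0, 'q': [0.361, 0.398, 1.716, -0.0, 1.029, 0.32]}
2.317832770452056
pin head_end [584.3 391. ] nose [565.3 289.5] len 103.3 dir -100.5 wid 24.7 px [367.  61.] zmax 26.6
pin head_end [466.2 385.7] nose [452.3 283.4] len 103.2 dir -98.8 wid 24.9 px [230.  61.] zmax 26.9
pin head_end [431.1 222. ] nose [418.6 117.3] len 105.5 dir -97.8 wid 24.6 px [199. 246.] zmax 26.3
pin head_end [546.9 217.6] nose [548.  111.9] len 105.8 dir -89.4 wid 24.0 px [324. 257.] zmax 26.7
pin head_end [691.7 210.3] nose [672.  123.1] len 89.4 dir -101.7 wid 24.7 px [465. 262.] zmax 25.9
mid 0.7 [364.  75.] [575.7 340.7  12. ]
```

View pics/w4.png

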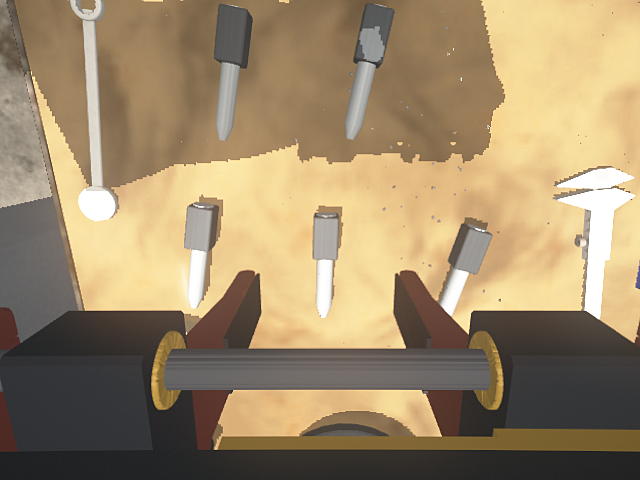

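All five grey pins show, with their square heads at the top: the target at (324,257), and the others at (199,246), (465,262), (230,61) and (367,61). The pink one is out of view. I'll pinch the very end of the target's head lightly, so the pin swings nose down as it is lifted.

Emit:
arm_command(steps=[[[-0.3,-0.3,-3,-1.5],[0,0,-3,0],[0,0,-3,0],[0,0,-3,0],[0,0,-3,0],[0,0,-2,0],[0,0,-1.5,0],[0,0,-1,0],[0,0,-0.5,0],[0,0,0,0],[0,0,0,0]]])

```text
time_s: 13.92
position: [548.3, 217.7, 6.3]
ee_rot: [0.702, 0.713, 0.0, 0.0]
contact_force: [0.2, 0.0, -0.1]
width: 61.8
grip_force: 0.0
```

Emit:
arm_command(steps=[[[0,0,0,0],[0,0,0,0],[0,0,0,0],[0,0,0,0],[0,0,0,0],[0,0,0,0],[0,0,0,0],[0,0,0,0],[0,0,0,0],[0,0,0,0]]], claw=0, grip_force=5)

```text
time_s: 14.75
position: [548.0, 217.9, 5.9]
ee_rot: [0.701, 0.713, 0.0, 0.0]
contact_force: [-1.4, 0.4, 3.2]
width: 24.0
grip_force: 5.0
```

Emit:
arm_command(steps=[[[0,0,0.5,0],[0,0,1,0],[0,0,1,0],[0,0,1,0],[0,0,1,0],[0,0,1,0],[0,0,1.5,0],[0,0,2,0],[0,0,2,0],[0,0,2,0],[0,0,0,0],[0,0,0,0]]])

```text
time_s: 15.75
position: [548.5, 218.1, 137.1]
ee_rot: [0.701, 0.713, 0.001, 0.001]
contact_force: [-1.2, 0.6, -2.1]
width: 24.2
grip_force: 5.0
```

Run:
```python
from h import *
st(); s=arm.snapshot("side"); p=proj(s,[548,217,100])[0].astype(int); print(p)
o=s["color"][max(0,p[1]-70):p[1]+80,max(0,p[0]-100):p[0]+100]; cv2.imwrite("pics/s5.png",cv2.resize(o,None,fx=3,fy=3,interpolation=2))
w=arm.snapshot("wrist"); cv2.imwrite("pics/w5.png",w["color"])
```

```text
{'time_s': 15.75, 'position': [548.473, 218.124, 137.092], 'ee_rot': [0.701, 0.713, 0.001, 0.001], 'contact_force': [-1.227, 0.573, -2.079], 'ft_torque': [-0.019, -0.012, -0.007], 'width': 24.204, 'grip_force': 5.0, 'q': [0.358, 0.481, 1.769, 0.0, 0.889, 0.342]}
[305 237]
```

View pics/s5.png

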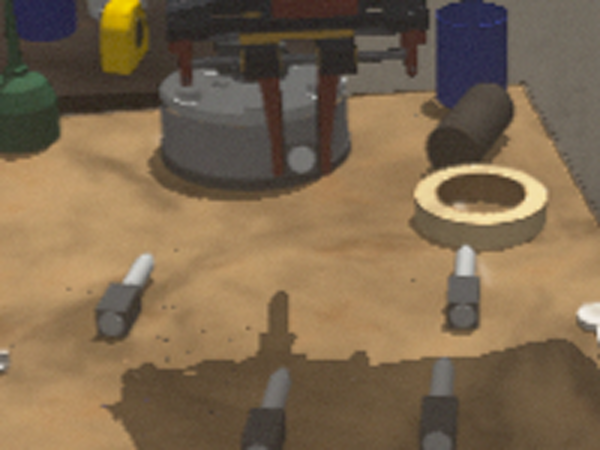

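The side crop shows the pin held at its head end between the fingers at (300,158), still roughly level, because 5 N holds it stiff. I'll lower it a little and ease the grip to 3 N so it swings.

Emit:
arm_command(steps=[[[0,0,-1.5,0],[0,0,-1.2,0],[0,0,0,0],[0,0,0,0],[0,0,0,0],[0,0,0,0],[0,0,0,0],[0,0,0,0],[0,0,0,0]]], grip_force=3)

```text
time_s: 16.6
position: [548.0, 217.9, 109.1]
ee_rot: [0.701, 0.713, 0.0, 0.0]
contact_force: [-0.1, 0.5, 0.3]
width: 0.5
grip_force: 0.0
```

```bash
cat >> h.py <<'E'
def held(maxd=75):
    """cloud of what is held, side camera: points near the tool, below the pads, in tool-centred mm"""
    S=arm.sense(); P=np.array(S["position"]); R=Ro.from_quat(S["ee_rot"]).as_matrix()
    for n in("side","top","wrist"):
        s=arm.snapshot(n); c=cloud(s); d=(c-P)@R   # tool coords
        m=(np.abs(d[...,1])<11)&(np.abs(d[...,0])<115)&(d[...,2]>-35)&(d[...,2]<110)&(s["z_map"]>0)&(c[...,2]>8)
        q=d[m]
        if len(q)<20: print(n,len(q)); continue
        print(n,len(q),"x",np.percentile(q[:,0],[1,50,99]).round(),"z",np.percentile(q[:,2],[1,50,99]).round(), "x by z",[(z,np.round(np.median(q[abs(q[:,2]-z)<5][:,0])) ) for z in range(-20,100,20) if (abs(q[:,2]-z)<5).sum()>3])
E
python3 - <<'E'
from h import *
st(); print(Ro.from_quat(arm.sense()["ee_rot"]).as_matrix().round(2).tolist()); held()
E
```

```text
{'time_s': 16.6, 'position': [547.953, 217.926, 109.088], 'ee_rot': [0.701, 0.713, 0.0, 0.0], 'contact_force': [-0.077, 0.451, 0.3], 'ft_torque': [-0.058, 0.068, 0.033], 'width': 0.494, 'grip_force': 0.0, 'q': [0.358, 0.522, 1.782, -0.0, 0.838, 0.342]}
[[-0.02, 1.0, 0.0], [1.0, 0.02, 0.0], [0.0, 0.0, -1.0]]
side 356 x [-54.  12.  41.] z [-34.  86. 100.] x by z [(-20, np.float64(12.0)), (0, np.float64(11.0)), (80, np.float64(18.0))]
top 0
wrist 3994 x [-49.  11.  37.] z [-34.  85.  97.] x by z [(-20, np.float64(11.0)), (0, np.float64(11.0)), (80, np.float64(16.0))]
```

The grip lost it, so the pin has dropped back on the bench. I'll open, rise and look again.

Emit:
arm_command(steps=[[[0,0,3,0],[0,0,3,0],[0,0,3,0],[0,0,0.6,0],[0,0,0,0],[0,0,0,0],[0,0,0,0],[0,0,0,0]]], claw=0.7)

```text
time_s: 17.42
position: [546.7, 217.4, 202.9]
ee_rot: [0.701, 0.713, -0.001, -0.001]
contact_force: [0.4, 1.0, 0.5]
width: 50.4
grip_force: 0.0
```

Run:
```python
from h import *
st(); print(close_dir()); s=arm.snapshot("wrist"); cv2.imwrite("pics/w6.png",s["color"]); pins(s)
```

```text
{'time_s': 17.417, 'position': [546.709, 217.423, 202.914], 'ee_rot': [0.701, 0.713, -0.001, -0.001], 'contact_force': [0.359, 1.01, 0.55], 'ft_torque': [-0.09, 0.059, -0.004], 'width': 50.449, 'grip_force': 0.0, 'q': [0.358, 0.395, 1.727, -0.0, 1.023, 0.342]}
0.9394652095191913
pin head_end [584.3 390.1] nose [564.9 289.1] len 102.8 dir -100.6 wid 24.9 px [368.  57.] zmax 26.2
pin head_end [466.4 386. ] nose [452.1 283.1] len 103.9 dir -98.7 wid 24.5 px [230.  60.] zmax 27.1
pin head_end [543.3 255.5] nose [550.7 150.9] len 104.8 dir -85.9 wid 24.1 px [329. 216.] zmax 26.4
pin head_end [431.2 222. ] nose [418.2 117.3] len 105.5 dir -98.0 wid 24.4 px [203. 247.] zmax 26.3
pin head_end [691.9 210.2] nose [670.  117.2] len 95.5 dir -102.4 wid 24.3 px [470. 259.] zmax 25.8
pin head_end [537.9 -36.1] nose [621.2 -33.2] len 83.4 dir 1.5 wid 12.5 px [355. 431.] zmax 19.1
```

Emit:
arm_command(steps=[[[-0.5,1.5,-3,3],[0,1.5,-3,0],[0,1.0,-3,0],[0,0,-3,0],[0,0,-3,0],[0,0,-2,0],[0,0,-1,0],[0,0,-0.6,0],[0,0,-0.4,0],[0,0,0,0],[0,0,0,0]]])

```text
time_s: 18.38
position: [543.4, 258.1, 15.6]
ee_rot: [0.682, 0.731, 0.001, 0.0]
contact_force: [-0.1, -0.4, 0.7]
width: 61.8
grip_force: 0.0
```

Emit:
arm_command(steps=[[[0,0,0,0],[0,0,0,0],[0,0,0,0],[0,0,0,0],[0,0,0,0],[0,0,0,0],[0,0,0,0],[0,0,0,0],[0,0,0,0]]], claw=0, grip_force=5)

```text
time_s: 19.13
position: [543.0, 258.0, 14.9]
ee_rot: [0.682, 0.731, 0.0, 0.0]
contact_force: [-0.0, 0.7, 2.4]
width: 24.2
grip_force: 5.0
```

Emit:
arm_command(steps=[[[0,0,0.5,0],[0,0,1,0],[0,0,1,0],[0,0,1,0],[0,0,1,0],[0,0,1,0],[0,0,1,0],[0,0,1,0],[0,0,1,0],[0,0,1,0],[0,0,0.5,0],[0,0,0,0]]])

```text
time_s: 20.13
position: [543.5, 258.2, 116.2]
ee_rot: [0.682, 0.731, 0.001, 0.0]
contact_force: [-0.8, 0.3, -2.2]
width: 23.9
grip_force: 5.0
```

Run:
```python
from h import *
st(); held()
```

```text
{'time_s': 20.133, 'position': [543.514, 258.194, 116.232], 'ee_rot': [0.682, 0.731, 0.001, 0.0], 'contact_force': [-0.8, 0.304, -2.24], 'ft_torque': [-0.059, 0.015, -0.008], 'width': 23.91, 'grip_force': 4.999, 'q': [0.424, 0.525, 1.752, 0.0, 0.862, 0.355]}
side 243 x [-51.  -2.  12.] z [-7. 14. 78.] x by z [(0, np.float64(3.0)), (20, np.float64(2.0)), (40, np.float64(-14.0)), (60, np.float64(-38.0)), (80, np.float64(-50.0))]
top 0
wrist 3337 x [-58.  -2.  11.] z [-33.  -1.  62.] x by z [(-20, np.float64(6.0)), (0, np.float64(-1.0)), (20, np.float64(-30.0)), (60, np.float64(-56.0))]
```

It is pivoting: the pin hangs about 36° off plumb with its nose towards -y. I'll carry it to the drum's +y wall and let the wall push it upright.

Emit:
arm_command(steps=[[[0.2,-1.5,0,0],[0.5,-2.5,0,0],[0.5,-2.8,0,0],[0.5,-2.8,0,0],[0.5,-2.8,0,0],[0.5,-2.8,0,0],[0.5,-2.8,0,0],[0.5,-2.5,0,0],[0.2,-1.5,0,0],[0,0,0,0],[0,0,0,0]]])

```text
time_s: 21.2
position: [581.2, 36.6, 114.1]
ee_rot: [0.683, 0.73, -0.0, -0.001]
contact_force: [0.1, 0.9, -1.8]
width: 24.0
grip_force: 5.0
```

Run:
```python
from h import *
st(); held()
```

```text
{'time_s': 21.2, 'position': [581.191, 36.59, 114.06], 'ee_rot': [0.683, 0.73, -0.0, -0.001], 'contact_force': [0.138, 0.892, -1.756], 'ft_torque': [-0.071, 0.078, 0.001], 'width': 23.97, 'grip_force': 5.0, 'q': [0.042, 0.506, 1.795, 0.0, 0.842, -0.024]}
side 282 x [-98.  -4.  15.] z [ -5.  34. 104.] x by z [(0, np.float64(4.0)), (20, np.float64(5.0)), (40, np.float64(-4.0)), (60, np.float64(-21.0)), (80, np.float64(-33.0))]
top 3
wrist 4446 x [-114.   -4.   12.] z [-32.   0. 104.] x by z [(-20, np.float64(4.0)), (0, np.float64(5.0)), (40, np.float64(-86.0)), (80, np.float64(-69.0))]
```

Emit:
arm_command(steps=[[[0,-0.8,0,0],[0,-0.8,0,0],[0,-0.6,0,0],[0,-0.6,0,0],[0,-0.6,0,0],[0,-0.6,0,0],[0,-0.5,0,0],[0,-0.5,0,0],[0,-0.5,0,0],[0,-0.3,0,0],[0,0,0,0],[0,0,0,0]]])

```text
time_s: 22.35
position: [581.7, -20.4, 114.6]
ee_rot: [0.683, 0.731, -0.0, -0.0]
contact_force: [-0.2, 0.7, -1.2]
width: 24.0
grip_force: 5.0
```

Run:
```python
from h import *
st(); held()
s=arm.snapshot("side"); p=proj(s,[581,-20,90])[0].astype(int); print(p)
o=s["color"][max(0,p[1]-70):p[1]+80,max(0,p[0]-100):p[0]+100]; cv2.imwrite("pics/s7.png",cv2.resize(o,None,fx=3,fy=3,interpolation=2))
```

```text
{'time_s': 22.35, 'position': [581.727, -20.365, 114.647], 'ee_rot': [0.683, 0.731, -0.0, -0.0], 'contact_force': [-0.171, 0.739, -1.216], 'ft_torque': [0.018, 0.088, -0.06], 'width': 23.958, 'grip_force': 4.996, 'q': [-0.055, 0.505, 1.796, -0.0, 0.841, -0.124]}
side 401 x [-98.   4.  20.] z [ -3.  35. 104.] x by z [(0, np.float64(10.0)), (20, np.float64(11.0)), (40, np.float64(11.0)), (60, np.float64(1.0)), (80, np.float64(2.0))]
top 1
wrist 6309 x [-93.  -5.  13.] z [-30.  13.  81.] x by z [(-20, np.float64(2.0)), (0, np.float64(3.0)), (20, np.float64(-88.0)), (40, np.float64(-86.0)), (60, np.float64(5.0)), (80, np.float64(3.0))]
[289 199]
```

View pics/s7.png

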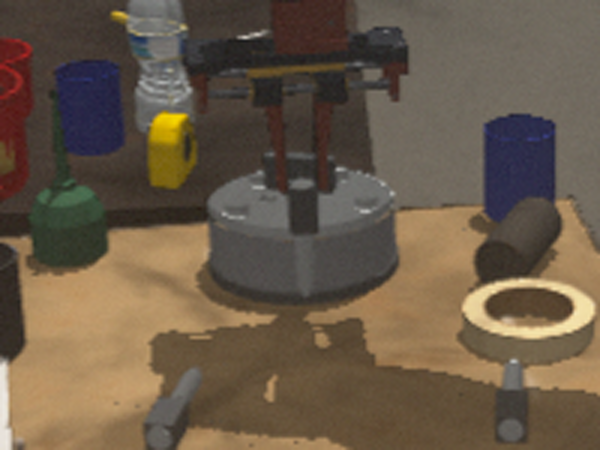

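The side crop shows the pin upright against the drum wall at (303,240), head at (303,205), held between the fingers. I'll nudge it 2 mm more, firm the grip, rise clear and measure its plumb.

Emit:
arm_command(steps=[[[0,-0.2,0,0],[0,0,0,0],[0,0,0,0]]])

```text
time_s: 22.8
position: [581.7, -22.1, 114.7]
ee_rot: [0.682, 0.731, 0.0, -0.0]
contact_force: [0.6, 1.1, -1.8]
width: 24.1
grip_force: 5.0
```

Emit:
arm_command(steps=[[[0,0,0,0],[0,0,0,0],[0,0.5,0,0],[0,0.5,1,0],[0,0,1.5,0],[0,0,2,0],[0,0,2,0],[0,0,1.5,0],[0,0,0,0],[0,0,0,0],[0,0,0,0]]], grip_force=14)

```text
time_s: 23.72
position: [581.2, -11.9, 194.1]
ee_rot: [0.682, 0.731, -0.0, -0.0]
contact_force: [-0.1, 0.4, -1.2]
width: 23.5
grip_force: 14.0
```

```bash
cat >> h.py <<'E'
def hang():
    """axis of a hanging pin from side + wrist clouds: centre of visible face by height, world offsets from TCP"""
    S=arm.sense(); P=np.array(S["position"]); R=Ro.from_quat(S["ee_rot"]).as_matrix()
    for n in("side","wrist"):
        s=arm.snapshot(n); c=cloud(s); d=(c-P)@R; ok=(s["z_map"]>0)
        for z0,z1 in((2,12),(12,22),(22,32),(40,50),(50,60),(60,70),(70,80),(80,90),(90,100)):
            m=ok&(d[...,2]>z0)&(d[...,2]<z1)&(np.abs(d[...,0])<40)&(np.abs(d[...,1])<(14 if z0<36 else 40)); q=d[m]
            if len(q)>5: print(n,z0,len(q),"x",np.percentile(q[:,0],[5,50,95]).round(1),"y",np.percentile(q[:,1],[5,50,95]).round(1))
E
python3 - <<'E'
from h import *
st(); hang()
s=arm.snapshot("wrist"); cv2.imwrite("pics/w8.png",s["color"])
E
```

```text
{'time_s': 23.717, 'position': [581.172, -11.898, 194.125], 'ee_rot': [0.682, 0.731, -0.0, -0.0], 'contact_force': [-0.108, 0.444, -1.248], 'ft_torque': [-0.054, 0.005, 0.032], 'width': 23.547, 'grip_force': 13.995, 'q': [-0.041, 0.394, 1.751, -0.0, 0.997, -0.11]}
side 2 39 x [ 4.8 13.1 17.7] y [-11.9  -0.   11.6]
side 12 42 x [-1.2 14.5 18.8] y [-11.6   1.   11.6]
side 22 41 x [ 5.6 12.9 17. ] y [-11.    1.   11.1]
side 40 17 x [ 2.4  8.5 10.6] y [-6.6 -0.6  6.6]
side 50 26 x [1.5 6.8 9.1] y [-5.6  0.6  6.9]
side 60 19 x [0.7 7.2 9.8] y [-5.3  0.2  7.1]
side 70 23 x [-1.5  3.4 10.3] y [-5.1  0.3  7.5]
side 80 27 x [-2.6  3.4  8.8] y [-7.4  0.6  7.9]
side 90 17 x [-3.8  2.5  5.8] y [-4.4  0.8  6.3]
wrist 2 286 x [12.3 12.9 13.3] y [-12.5  -2.    8.2]
wrist 12 244 x [11.8 12.4 12.8] y [-12.4  -2.    8.2]
wrist 22 213 x [11.2 11.8 12.2] y [-12.4  -2.    8.4]
wrist 50 10 x [5.4 5.8 6.1] y [-3.6 -1.2  0.7]
wrist 60 57 x [3.2 5.1 5.7] y [-6.4 -2.1  2.9]
wrist 70 73 x [1.3 4.2 5.1] y [-8.  -1.5  4.4]
wrist 80 59 x [0.8 3.7 4.6] y [-7.7 -2.1  4.6]
wrist 90 13 x [0.  2.6 4. ] y [-7.5 -0.8  5. ]
```

View pics/w8.png

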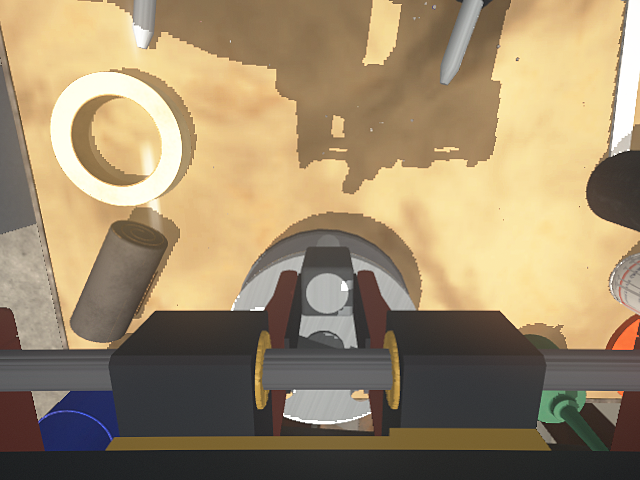

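The wrist view shows the pin hanging nearly plumb: head at (328,270), tilted about 3°. I'll carry it over to the far hole at (620,-161).

Emit:
arm_command(steps=[[[0.3,0,1.5,0],[0.5,-0.5,1.5,0],[0.6,-2,0,0],[0.6,-2.4,0,0],[0.6,-2.6,0,0],[0.6,-2.6,0,0],[0.4,-2.5,0,0],[0.3,-2,0,0],[0,0,0,0],[0,0,0,0],[0,0,0,0]]])

```text
time_s: 24.78
position: [620.1, -157.6, 223.8]
ee_rot: [0.683, 0.731, -0.0, -0.001]
contact_force: [0.7, -0.2, -1.4]
width: 23.5
grip_force: 14.0
```

Run:
```python
from h import *
st()
for n in ("side","top"):
    s=arm.snapshot(n); P=np.array(arm.sense()["position"])
    p=proj(s,[P[0],P[1],90])[0].astype(int)
    o=s["color"][max(0,p[1]-50):p[1]+50,max(0,p[0]-65):p[0]+65]; cv2.imwrite(f"pics/{n}9.png",cv2.resize(o,None,fx=3,fy=3,interpolation=2))
s=arm.snapshot("wrist"); c=cloud(s); z=c[...,2]
S=arm.sense(); P=np.array(S["position"]); R=Ro.from_quat(S["ee_rot"]).as_matrix(); d=(c-P)@R
m=(abs(d[...,0])<30)&(abs(d[...,1])<20)&(s["z_map"]>0)
for a in range(0,110,10):
    q=d[m&(abs(d[...,2]-a)<5)]
    if len(q)>5: print(a,len(q),np.median(q[:,0]).round(1),np.percentile(q[:,1],[2,98]).round(1))
```

```text
{'time_s': 24.783, 'position': [620.148, -157.623, 223.779], 'ee_rot': [0.683, 0.731, -0.0, -0.001], 'contact_force': [0.695, -0.15, -1.379], 'ft_torque': [-0.04, 0.052, 0.002], 'width': 23.517, 'grip_force': 13.996, 'q': [-0.268, 0.444, 1.593, 0.0, 1.106, -0.336]}
0 2914 3.6 [-13.9  11.5]
10 277 12.8 [-13.2   9.2]
20 231 12.2 [-13.1   9. ]
30 195 11.7 [-12.9   9.4]
40 69 11.2 [-12.6   8.5]
60 41 5.4 [-5.6  2.5]
70 64 4.6 [-7.7  4.5]
80 65 3.9 [-8.4  5.3]
90 42 3.4 [-8.3  5.7]
```

Emit:
arm_command(steps=[[[0,0,-2,0],[0,0,-1.5,0],[0,0,-1,0],[0,0,-0.5,0],[0,0,-0.4,0],[0,0,-0.4,0],[0,0,-0.4,0],[0,0,-0.4,0],[0,0,0,0]]])

```text
time_s: 25.68
position: [620.5, -158.1, 158.1]
ee_rot: [0.682, 0.731, -0.0, -0.0]
contact_force: [-0.7, 0.3, -1.8]
width: 23.5
grip_force: 14.0
```

The nose is in the disc's hole without force. I'll lower it further, with a softer grip so the pin can align itself.

Emit:
arm_command(steps=[[[0,0,-0.4,0],[0,0,-0.4,0],[0,0,-0.4,0],[0,0,-0.4,0],[0,0,-0.4,0],[0,0,-0.4,0],[0,0,0,0]]], grip_force=7)

```text
time_s: 26.27
position: [620.3, -158.1, 133.6]
ee_rot: [0.682, 0.731, -0.0, -0.001]
contact_force: [0.5, -0.2, -1.6]
width: 23.8
grip_force: 7.0
```

```bash
python3 -c "
from h import *
st()"
```

```text
{'time_s': 26.267, 'position': [620.264, -158.102, 133.627], 'ee_rot': [0.682, 0.731, -0.0, -0.001], 'contact_force': [0.516, -0.162, -1.617], 'ft_torque': [-0.095, -0.003, 0.026], 'width': 23.759, 'grip_force': 6.997, 'q': [-0.268, 0.551, 1.651, -0.0, 0.94, -0.337]}
```

Emit:
arm_command(steps=[[[0,0,-0.4,0],[0,0,-0.4,0],[0,0,-0.4,0],[0,0,-0.4,0],[0,0,-0.3,0],[0,0,0,0]]])

```text
time_s: 26.77
position: [620.8, -158.3, 115.0]
ee_rot: [0.682, 0.731, -0.0, -0.0]
contact_force: [1.0, -0.9, -3.0]
width: 23.4
grip_force: 7.0
```

Emit:
arm_command(steps=[[[0,0,0,0],[0,0,0,0],[0,0,0,0],[0,0,0,0],[0,0,0,0],[0,0,0,0]]], claw=0.42)

```text
time_s: 27.27
position: [620.8, -158.2, 115.9]
ee_rot: [0.682, 0.731, 0.0, 0.0]
contact_force: [1.5, -0.2, 1.0]
width: 36.6
grip_force: 0.0
```

Emit:
arm_command(steps=[[[0,0,2,0],[0,0,3,0],[0,0,3,0],[0,0,3,0],[-0.3,1,0,0],[-1,3.5,0,0],[-1,3.8,0,0],[-1,3.8,0,0],[-1,3.8,0,0],[-1,3.8,0,0],[-0.5,2,0,0],[0,0,0,0]]])

```text
time_s: 28.27
position: [561.3, 62.5, 225.5]
ee_rot: [0.681, 0.732, 0.0, -0.001]
contact_force: [0.3, -0.4, -0.6]
width: 36.7
grip_force: 0.0
```

```bash
cat >> h.py <<'E'
def heads():
    s=arm.snapshot("top"); c=cloud(s); z=c[...,2]; r=np.hypot(c[...,0]-582.5,c[...,1]+115)
    m=((z>84)&(z<200)&(r<95)&(r>40)).astype(np.uint8); k,l,t,_=cv2.connectedComponentsWithStats(m)
    for i in range(1,k):
        if t[i,4]>8: p=c[l==i]; print("head",np.median(p,0).round(1),t[i,4])
E
python3 - <<'E'
from h import *
st(); heads()
E
```

```text
{'time_s': 28.267, 'position': [561.254, 62.471, 225.508], 'ee_rot': [0.681, 0.732, 0.0, -0.001], 'contact_force': [0.31, -0.427, -0.642], 'ft_torque': [-0.018, 0.097, 0.082], 'width': 36.673, 'grip_force': 0.0, 'q': [0.089, 0.332, 1.762, 0.001, 1.048, 0.016]}
head [ 616.6 -158.5  111.8] 159
```

Pin 1 is home: its head top reads 112 mm in the top camera's depth. Now the next pin.

Emit:
arm_command(steps=[[[0.8,3,-0.2,0],[0.9,3.4,-0.4,0],[0.9,3.4,-0.4,0],[0.9,3.4,-0.4,0],[0.5,2,-0.4,0],[0,0,0,0],[0,0,0,0]]], claw=0.6)

```text
time_s: 28.9
position: [603.0, 210.3, 206.9]
ee_rot: [0.682, 0.731, -0.001, -0.0]
contact_force: [0.7, -0.2, 0.2]
width: 52.7
grip_force: 0.0
```

Run:
```python
from h import *
st(); print(close_dir()); s=arm.snapshot("wrist"); pins(s)
```

```text
{'time_s': 28.9, 'position': [602.97, 210.319, 206.897], 'ee_rot': [0.682, 0.731, -0.001, -0.0], 'contact_force': [0.652, -0.16, 0.177], 'ft_torque': [-0.048, 0.053, 0.031], 'width': 52.687, 'grip_force': 0.0, 'q': [0.317, 0.461, 1.61, -0.001, 1.072, 0.248]}
3.9850268855673834
pin head_end [466.2 379.3] nose [451. 283.] len 97.4 dir -99.8 wid 24.9 px [172.  49.] zmax 26.6
pin head_end [607.7 349.6] nose [592.5 247.4] len 103.3 dir -98.4 wid 23.9 px [335. 101.] zmax 26.3
pin head_end [431.8 222. ] nose [419.3 117.1] len 105.6 dir -98.0 wid 24.7 px [143. 228.] zmax 26.4
pin head_end [634.2 -39.4] nose [521.  -43.1] len 113.2 dir -176.8 wid 21.8 px [291. 427.] zmax 33.1
```

A pin has been knocked from (584,391) to (608,350). I'll take that one next, with the same pinch.

Emit:
arm_command(steps=[[[0.1,3,-1.6,-3],[0.1,3,-1.6,-3],[0.1,3,-2,-3],[0.1,3,-2,-3.4],[0.1,2.2,-2,0],[0,0,-3,0],[0,0,-3,0],[0,0,-2,0],[0,0,-1.2,0],[0,0,-0.7,0],[0,0,0,0],[0,0,0,0]]])

```text
time_s: 29.95
position: [608.7, 352.3, 17.7]
ee_rot: [0.758, 0.653, 0.001, 0.0]
contact_force: [0.1, -0.5, 0.5]
width: 53.1
grip_force: 0.0
```

```bash
python3 -c "
from h import *
st();print(close_dir()); pins(arm.snapshot('wrist'))"
```

```text
{'time_s': 29.95, 'position': [608.705, 352.263, 17.677], 'ee_rot': [0.758, 0.653, 0.001, 0.0], 'contact_force': [0.066, -0.471, 0.525], 'ft_torque': [-0.058, 0.117, -0.039], 'width': 53.062, 'grip_force': 0.0, 'q': [0.508, 0.783, 1.528, -0.0, 0.829, 0.657]}
-8.523918283005962
```

Emit:
arm_command(steps=[[[0,0,-0.2,0],[0,0,0,0],[0,0,0,0],[0,0,0,0],[0,0,0,0],[0,0,0,0],[0,0,0,0],[0,0,0,0],[0,0,0,0],[0,0,0,0]]], claw=0, grip_force=5)

```text
time_s: 30.83
position: [608.0, 353.1, 15.1]
ee_rot: [0.757, 0.653, 0.0, 0.0]
contact_force: [0.1, 0.7, 5.7]
width: 23.9
grip_force: 5.0
```

Emit:
arm_command(steps=[[[0,0,0.5,0],[0,0,1,0],[0,0,1,0],[0,0,1,0],[0,0,1,0],[0,0,1,0],[0,0,1,0],[0,0,1,0],[0,0,1,0],[0,0,1,0],[0,0,0.5,0],[0,0,0,0]]])

```text
time_s: 31.83
position: [608.5, 353.3, 116.5]
ee_rot: [0.757, 0.653, 0.001, 0.0]
contact_force: [-0.6, -0.2, -0.7]
width: 24.2
grip_force: 5.0
```

Run:
```python
from h import *
st(); held()
```

```text
{'time_s': 31.833, 'position': [608.542, 353.304, 116.494], 'ee_rot': [0.757, 0.653, 0.001, 0.0], 'contact_force': [-0.571, -0.166, -0.654], 'ft_torque': [-0.049, 0.084, -0.001], 'width': 24.177, 'grip_force': 4.999, 'q': [0.509, 0.653, 1.505, 0.0, 0.98, 0.657]}
side 159 x [-40.   1.   9.] z [-24.   1.  14.] x by z [(0, np.float64(0.0))]
top 0
wrist 4208 x [-90.  -7.   9.] z [-32.  -2.  35.] x by z [(-20, np.float64(4.0)), (0, np.float64(-14.0)), (20, np.float64(-71.0)), (40, np.float64(-93.0))]
```

Emit:
arm_command(steps=[[[0,0,1.5,0],[0,0,-1.5,0],[0,0,1.5,0],[0,0,-1.5,0],[0,0,1.5,0],[0,0,-1.5,0],[0,0,1.5,0],[0,0,-1.5,0],[0,0,0,0]]], grip_force=4.5)

```text
time_s: 32.73
position: [607.1, 352.5, 113.6]
ee_rot: [0.757, 0.653, -0.001, -0.0]
contact_force: [-0.6, -0.4, -1.8]
width: 23.6
grip_force: 4.5
```

Run:
```python
from h import *
st(); held()
```

```text
{'time_s': 32.733, 'position': [607.124, 352.492, 113.593], 'ee_rot': [0.757, 0.653, -0.001, -0.0], 'contact_force': [-0.636, -0.434, -1.837], 'ft_torque': [-0.069, 0.08, 0.037], 'width': 23.575, 'grip_force': 4.499, 'q': [0.509, 0.656, 1.508, 0.0, 0.979, 0.657]}
side 290 x [-45.   0.  14.] z [-23.  13.  80.] x by z [(0, np.float64(5.0)), (20, np.float64(4.0)), (40, np.float64(-9.0)), (60, np.float64(-30.0)), (80, np.float64(-43.0))]
top 0
wrist 3091 x [-28.   0.  11.] z [-33.  -3.  20.] x by z [(-20, np.float64(2.0)), (0, np.float64(4.0)), (20, np.float64(-27.0))]
```

The jolts swung it down to about 30° off plumb. Now to the wall.

Emit:
arm_command(steps=[[[-0.2,-1.5,0,1.2],[-0.2,-2.8,0,1.2],[-0.3,-3.2,0,1.2],[-0.3,-3.2,0,1.2],[-0.3,-3.2,0,1.2],[-0.3,-3.2,0,1.2],[-0.2,-3.2,0,1.2],[-0.2,-3.2,0,1.2],[-0.2,-3.2,0,1.2],[-0.2,-2.8,0,1.2],[-0.1,-2.0,0,0],[0,-0.5,0,0]]], grip_force=5)

```text
time_s: 33.88
position: [582.5, 29.9, 115.0]
ee_rot: [0.686, 0.728, -0.0, 0.0]
contact_force: [-0.5, 0.4, -0.2]
width: 24.2
grip_force: 5.0
```

Emit:
arm_command(steps=[[[0,0,0,0],[0,-0.5,0,0],[0,-0.8,0,0],[0,-0.8,0,0],[0,-0.6,0,0],[0,-0.6,0,0],[0,-0.6,0,0],[0,-0.6,0,0],[0,-0.4,0,0],[0,-0.4,0,0],[0,0,0,0],[0,0,0,0]]])

```text
time_s: 34.88
position: [582.7, -20.4, 114.6]
ee_rot: [0.685, 0.728, -0.0, -0.0]
contact_force: [0.6, -0.9, -1.7]
width: 23.8
grip_force: 5.0
```

Run:
```python
from h import *
st(); hang()
```

```text
{'time_s': 34.883, 'position': [582.676, -20.443, 114.614], 'ee_rot': [0.685, 0.728, -0.0, -0.0], 'contact_force': [0.605, -0.888, -1.676], 'ft_torque': [-0.026, 0.105, -0.034], 'width': 23.778, 'grip_force': 4.997, 'q': [-0.055, 0.506, 1.794, -0.0, 0.842, -0.117]}
side 2 34 x [ 6.  14.6 18.7] y [-10.3   2.4  11.6]
side 12 34 x [ 6.3 14.6 19.7] y [-9.6  0.1 10.8]
side 22 37 x [-4.3 14.  16.7] y [-9.6  0.5 11.7]
side 40 68 x [-20.5 -10.8  11.2] y [-35.6  -1.7  34.1]
side 50 108 x [-38.  -13.4   8.1] y [-36.3   3.8  35.6]
side 60 105 x [-20.6 -12.6   7.7] y [-35.5   1.7  33.6]
side 70 120 x [-22.7 -12.8   7.4] y [-35.4   2.2  36.4]
side 80 94 x [-22.1 -11.8   6.4] y [-35.6   2.5  37.1]
side 90 111 x [-21.  -12.8   1.5] y [-34.7   2.6  35. ]
wrist 2 256 x [13.6 14.2 14.7] y [-12.2  -1.7   8.6]
wrist 12 227 x [12.9 13.4 13.8] y [-12.3  -1.7   8.6]
wrist 22 179 x [12.1 12.6 13. ] y [-12.   -1.2   8.5]
wrist 40 126 x [-24.7 -19.3 -15.5] y [-39.2  30.3  38.9]
wrist 50 424 x [-39.2 -25.3 -15.5] y [-39.2  10.   39. ]
wrist 60 223 x [-23.5 -16.    5.3] y [-38.2  -2.4  38.1]
wrist 70 335 x [-22.9 -14.5   4.5] y [-37.2  -4.4  37.3]
wrist 80 327 x [-23.  -15.    3.6] y [-37.1   0.9  36.8]
wrist 90 260 x [-23.1 -15.6 -12. ] y [-37.3  16.9  37.2]
```

Emit:
arm_command(steps=[[[0,-0.5,0,0],[0,0,0,0],[0,0,0,0]]])

```text
time_s: 35.23
position: [582.7, -25.3, 114.7]
ee_rot: [0.685, 0.729, -0.0, -0.0]
contact_force: [0.7, -0.2, -0.5]
width: 23.7
grip_force: 5.0
```

Emit:
arm_command(steps=[[[0,0,0,0],[0,0,0,0],[0,0.5,0,0],[0,0.5,1,0],[0,0,2,0],[0,0,2.5,0],[0,0,2.5,0],[0,0,2,0],[0,0,1,0],[0,0,0,0],[0,0,0,0]]], grip_force=14)

```text
time_s: 36.15
position: [582.6, -14.9, 224.8]
ee_rot: [0.685, 0.729, 0.0, 0.0]
contact_force: [1.0, 0.3, -2.1]
width: 23.5
grip_force: 14.0
```

Emit:
arm_command(steps=[[[0.8,-0.8,0,0],[0.9,-1.4,0,0],[0.9,-1.4,0,0],[0.9,-1.4,0,0],[0.9,-1.4,0,0],[0.8,-0.8,0,0],[0.3,-0.3,0,0],[0,0,0,0],[0,0,0,0]]])

```text
time_s: 36.9
position: [637.6, -90.2, 224.3]
ee_rot: [0.685, 0.728, -0.0, -0.0]
contact_force: [0.8, 0.8, -1.9]
width: 23.7
grip_force: 14.0
```

```bash
cat >> h.py <<'E'
def plan(hx,hy):
    S=arm.sense(); P=np.array(S["position"]); R=Ro.from_quat(S["ee_rot"]).as_matrix()
    s=arm.snapshot("wrist"); c=cloud(s); d=(c-P)@R; m=(abs(d[...,0])<30)&(abs(d[...,1])<20)&(s["z_map"]>0)
    zz=[];xx=[]
    for a in range(5,101,5):
        q=d[m&(abs(d[...,2]-a)<2.5)]
        if len(q)>8:
            x=np.percentile(q[:,0],90); h=a<33; print(a,len(q),x.round(1),np.percentile(q[:,1],[2,98]).round(1))
            if h: zz.append(a); xx.append(np.median(q[:,0])-12)
    k=np.polyfit(zz,xx,1); off=np.polyval(k,80); print("slope",k[0].round(3),"axis at 80:",off.round(1))
    t=np.array([hx,hy])-R[:2,0]*off; print("go cm",((t-P[:2])/10).round(2),"pos",P.round(1))
E
python3 - <<'E'
from h import *
st(); plan(638.4,-93.3)
E
```

```text
{'time_s': 36.9, 'position': [637.591, -90.238, 224.334], 'ee_rot': [0.685, 0.728, -0.0, -0.0], 'contact_force': [0.763, 0.798, -1.901], 'ft_torque': [-0.027, 0.056, -0.028], 'width': 23.683, 'grip_force': 13.996, 'q': [-0.159, 0.449, 1.584, 0.0, 1.109, -0.221]}
5 161 14.8 [-12.9   9.4]
10 145 14.6 [-12.8   9.2]
15 132 14.4 [-12.9   9.2]
20 117 14.3 [-12.8   9.3]
25 116 14.1 [-12.9   9.4]
30 98 14.0 [-12.8   9.4]
35 86 13.8 [-13.1   9.5]
55 21 9.0 [-4.5  2.2]
60 33 8.8 [-6.3  3.3]
65 35 8.6 [-7.6  4. ]
70 41 8.3 [-7.7  5.2]
75 39 8.2 [-8.3  5.5]
80 37 8.2 [-8.1  5.7]
85 32 7.9 [-8.8  5.9]
90 15 7.7 [-7.9  6. ]
slope -0.031 axis at 80: 0.2
go cm [ 0.08 -0.32] pos [637.6 -90.2 224.3]
```

Emit:
arm_command(steps=[[[0.1,-0.3,-1,0],[0,0,-1.5,0],[0,0,-1.5,0],[0,0,-0.7,0],[0,0,-0.4,0],[0,0,-0.4,0],[0,0,-0.4,0],[0,0,-0.4,0],[0,0,-0.4,0],[0,0,0,0]]])

```text
time_s: 37.78
position: [638.5, -93.2, 157.1]
ee_rot: [0.685, 0.729, -0.0, -0.0]
contact_force: [-0.7, -0.8, -1.0]
width: 23.5
grip_force: 14.0
```

Emit:
arm_command(steps=[[[0,0,-0.4,0],[0,0,-0.4,0],[0,0,-0.4,0],[0,0,-0.4,0],[0,0,-0.4,0],[0,0,0,0]]], grip_force=7)

```text
time_s: 38.28
position: [638.3, -93.2, 136.7]
ee_rot: [0.685, 0.729, -0.0, -0.0]
contact_force: [0.6, -0.5, -1.8]
width: 23.9
grip_force: 7.0
```

Emit:
arm_command(steps=[[[0,0,-0.4,0],[0,0,-0.4,0],[0,0,-0.4,0],[0,0,-0.4,0],[0,0,-0.4,0],[0,0,0,0]]])

```text
time_s: 38.78
position: [638.3, -93.1, 116.7]
ee_rot: [0.685, 0.729, -0.0, -0.0]
contact_force: [-0.1, -1.4, -2.9]
width: 23.7
grip_force: 7.0
```

Emit:
arm_command(steps=[[[0,0,0,0],[0,0,0,0],[0,0,0,0],[0,0,0,0],[0,0,0,0],[0,0,0,0]]], claw=0.42)

```text
time_s: 39.28
position: [638.8, -93.1, 117.9]
ee_rot: [0.685, 0.729, 0.0, 0.0]
contact_force: [-0.1, -0.4, 0.3]
width: 36.9
grip_force: 0.0
```

Emit:
arm_command(steps=[[[0,0,2,0],[0,0,3,0],[0,0,3,0],[0,0,1,0],[0,3,0,-1],[0,4,0,-2],[0,4,0,-2],[0,4,0,-2],[0,4,0,-2],[0,4,0,-2],[0,4,0,-2],[0,3,0,-2]]], claw=0.42)

```text
time_s: 40.28
position: [638.1, 209.9, 207.1]
ee_rot: [0.774, 0.633, -0.0, -0.0]
contact_force: [0.5, -0.5, 0.1]
width: 37.0
grip_force: 0.0
```

Run:
```python
from h import *
heads(); st(); print(close_dir()); s=arm.snapshot("wrist"); pins(s)
```

```text
head [634.7 -91.3 111.8] 157
head [ 617.3 -157.9  111.8] 161
{'time_s': 40.333, 'position': [638.062, 214.3, 207.165], 'ee_rot': [0.774, 0.633, 0.001, -0.001], 'contact_force': [-0.309, 2.655, -0.176], 'ft_torque': [0.07, 0.123, 0.008], 'width': 37.025, 'grip_force': 0.0, 'q': [0.305, 0.509, 1.528, 0.003, 1.103, 0.504]}
-11.473696841164141
pin head_end [466.8 385.8] nose [452.3 283.5] len 103.3 dir -99.4 wid 25.8 px [102. 105.] zmax 26.3
pin head_end [327.  201.8] nose [332.3 284.2] len 82.5 dir 86.4 wid 34.2 px [ 21. 255.] zmax 9.4
pin head_end [556.6 -28. ] nose [641.7 -45.6] len 86.9 dir -11.8 wid 12.9 px [339. 431.] zmax 21.1
```

Both placed pins are home. I'll shift a little to see the pin at (692,210) whole.

Emit:
arm_command(steps=[[[1.5,-1.5,0,0],[2,-2,0,0],[1.5,-1.5,0,0],[0,0,0,0],[0,0,0,0],[0,0,0,0]]], claw=0.6)

```text
time_s: 40.88
position: [688.0, 156.3, 207.0]
ee_rot: [0.774, 0.633, -0.001, -0.0]
contact_force: [0.0, -0.7, 0.1]
width: 52.6
grip_force: 0.0
```

```bash
sed -i 's/if not 80</if not 55</' h.py
python3 - <<'E'
from h import *
st(); print(close_dir()); s=arm.snapshot("wrist"); pins(s); cv2.imwrite("pics/w11.png",s["color"])
E
```

```text
{'time_s': 40.883, 'position': [688.038, 156.333, 207.036], 'ee_rot': [0.774, 0.633, -0.001, -0.0], 'contact_force': [0.002, -0.653, 0.1], 'ft_torque': [-0.113, 0.094, 0.047], 'width': 52.555, 'grip_force': 0.0, 'q': [0.206, 0.558, 1.445, 0.0, 1.14, 0.407]}
-11.49641181111653
pin head_end [469.4 379.3] nose [450.4 283.4] len 97.7 dir -102.5 wid 23.2 px [25. 54.] zmax 26.8
pin head_end [692.2 210.1] nose [668.7 107.8] len 105.0 dir -102.9 wid 24.0 px [321. 200.] zmax 26.4
pin head_end [432.8 221.6] nose [418.8 118. ] len 104.5 dir -98.6 wid 26.1 px [ 58. 239.] zmax 26.5
```

Emit:
arm_command(steps=[[[0.2,2,-1.5,-1.4],[0.2,2,-2.5,0],[0.1,1.6,-3,0],[0,0,-3,0],[0,0,-3,0],[0,0,-3,0],[0,0,-1.6,0],[0,0,-1,0],[0,0,-0.6,0],[0,0,0,0],[0,0,0,0]]])

```text
time_s: 41.85
position: [694.6, 213.1, 17.0]
ee_rot: [0.782, 0.623, 0.001, 0.0]
contact_force: [-0.0, 0.8, 0.3]
width: 52.3
grip_force: 0.0
```

Emit:
arm_command(steps=[[[0,0,0,0],[0,0,0,0],[0,0,0,0],[0,0,0,0],[0,0,0,0],[0,0,0,0],[0,0,0,0],[0,0,0,0],[0,0,0,0]]], claw=0, grip_force=5)

```text
time_s: 42.6
position: [694.1, 212.9, 16.2]
ee_rot: [0.782, 0.623, 0.0, 0.0]
contact_force: [-1.3, 0.5, 6.2]
width: 24.1
grip_force: 5.0
```

Emit:
arm_command(steps=[[[0,0,0.5,0],[0,0,1,0],[0,0,1,0],[0,0,1,0],[0,0,1,0],[0,0,1,0],[0,0,1,0],[0,0,1,0],[0,0,1,0],[0,0,1,0],[0,0,0.5,0],[0,0,0,0]]])

```text
time_s: 43.6
position: [694.7, 213.1, 117.6]
ee_rot: [0.782, 0.623, 0.001, 0.0]
contact_force: [-1.2, -0.2, -1.2]
width: 23.7
grip_force: 5.0
```

Emit:
arm_command(steps=[[[0,0,1.5,0],[0,0,-1.5,0],[0,0,1.5,0],[0,0,-1.5,0],[0,0,1.5,0],[0,0,-1.5,0],[0,0,1.5,0],[0,0,-1.5,0],[0,0,0,0]]], grip_force=4.5)

```text
time_s: 44.35
position: [693.0, 212.6, 114.3]
ee_rot: [0.782, 0.623, -0.001, -0.0]
contact_force: [-1.3, -0.1, -2.4]
width: 24.0
grip_force: 4.5
```

Run:
```python
from h import *
st(); held()
```

```text
{'time_s': 44.35, 'position': [693.014, 212.613, 114.296], 'ee_rot': [0.782, 0.623, -0.001, -0.0], 'contact_force': [-1.26, -0.13, -2.433], 'ft_torque': [-0.074, 0.123, 0.025], 'width': 23.956, 'grip_force': 4.493, 'q': [0.281, 0.686, 1.448, -0.0, 1.01, 0.506]}
side 281 x [-37.   0.  16.] z [-21.  26.  92.] x by z [(0, np.float64(5.0)), (20, np.float64(7.0)), (40, np.float64(-2.0)), (60, np.float64(-19.0)), (80, np.float64(-28.0))]
top 0
wrist 2800 x [-10.   2.  12.] z [-33.  -3.   5.] x by z [(-20, np.float64(2.0)), (0, np.float64(4.0))]
```

Emit:
arm_command(steps=[[[-0.6,-1,0,1.7],[-1.1,-1.8,0,1.7],[-1.2,-2,0,1.7],[-1.2,-2,0,1.7],[-1.2,-2,0,1.7],[-1.2,-2,0,1.7],[-1.2,-2,0,1.7],[-1.2,-2,0,1.7],[-1.2,-1.8,0,1.7],[-0.7,-1.2,0,1.7],[-0.4,-0.5,0,0],[0,0,0,0]]], grip_force=5)

```text
time_s: 45.5
position: [581.2, 28.9, 116.0]
ee_rot: [0.682, 0.731, -0.0, -0.0]
contact_force: [-0.3, -0.2, -1.9]
width: 23.6
grip_force: 5.0
```

Emit:
arm_command(steps=[[[0,-0.5,0,0],[0,-0.8,0,0],[0,-0.8,0,0],[0,-0.6,0,0],[0,-0.6,0,0],[0,-0.6,0,0],[0,-0.6,0,0],[0,-0.4,0,0],[0,-0.3,0,0],[0,0,0,0],[0,0,0,0]]])

```text
time_s: 46.42
position: [581.7, -22.3, 115.7]
ee_rot: [0.681, 0.732, -0.0, -0.0]
contact_force: [-0.7, 0.7, -1.3]
width: 24.4
grip_force: 5.0
```

Run:
```python
from h import *
st(); plan(524.5,-99.7)
```

```text
{'time_s': 46.417, 'position': [581.701, -22.323, 115.667], 'ee_rot': [0.681, 0.732, -0.0, -0.0], 'contact_force': [-0.725, 0.659, -1.254], 'ft_torque': [-0.056, 0.091, -0.04], 'width': 24.396, 'grip_force': 4.992, 'q': [-0.059, 0.503, 1.795, -0.0, 0.843, -0.131]}
5 142 14.5 [-12.9   9.4]
10 131 14.2 [-12.9   9.1]
15 120 14.0 [-12.5   9.6]
20 116 13.6 [-12.1   9.6]
25 101 13.3 [-12.5   9.7]
30 94 13.0 [-12.8   9.8]
35 94 12.7 [-12.    9.7]
40 21 12.4 [-12.3   9.7]
60 40 7.0 [-19.8  16.3]
65 45 6.5 [-19.6  18.1]
70 60 6.2 [-19.7  19.5]
75 52 6.0 [-19.1  19.9]
80 58 5.6 [-19.7  19.7]
85 59 5.1 [-19.5  19.4]
90 41 5.2 [-19.4  19.7]
95 19 -10.0 [-19.5  19.5]
100 21 -10.1 [-19.8  19.5]
slope -0.057 axis at 80: -2.0
go cm [-5.73 -7.54] pos [581.7 -22.3 115.7]
```

Emit:
arm_command(steps=[[[0,-0.4,0,0],[0,0,0,0],[0,0,0,0]]])

```text
time_s: 46.72
position: [581.7, -26.2, 115.6]
ee_rot: [0.681, 0.732, -0.0, -0.0]
contact_force: [-0.4, 0.1, -1.2]
width: 24.1
grip_force: 5.0
```

Emit:
arm_command(steps=[[[0,0,0,0],[0,0,0,0],[0,0.5,0,0],[0,0.5,1,0],[0,0,2,0],[0,0,2.5,0],[0,0,2.5,0],[0,0,2,0],[0,0,1,0],[0,0,0,0],[0,0,0,0]]], grip_force=14)

```text
time_s: 47.63
position: [581.6, -15.9, 225.8]
ee_rot: [0.681, 0.732, 0.0, 0.0]
contact_force: [0.5, -0.2, -1.5]
width: 23.5
grip_force: 14.0
```

Emit:
arm_command(steps=[[[-0.2,-1,0,0],[-0.4,-2,0,0],[-0.6,-2.2,0,0],[-0.6,-2.2,0,0],[-0.6,-2.2,0,0],[-0.4,-2.2,0,0],[-0.2,-1.6,0,0],[-0.2,-1.2,0,0],[0,0,0,0],[0,0,0,0],[0,0,0,0]]])

```text
time_s: 48.55
position: [549.5, -161.6, 225.1]
ee_rot: [0.681, 0.732, -0.0, -0.001]
contact_force: [0.4, -0.2, -1.1]
width: 23.6
grip_force: 14.0
```

Run:
```python
from h import *
st(); plan(550.0,-165.4)
```

```text
{'time_s': 48.55, 'position': [549.506, -161.629, 225.085], 'ee_rot': [0.681, 0.732, -0.0, -0.001], 'contact_force': [0.439, -0.186, -1.146], 'ft_torque': [-0.02, 0.046, -0.033], 'width': 23.572, 'grip_force': 13.991, 'q': [-0.307, 0.345, 1.745, 0.0, 1.053, -0.379]}
5 161 14.8 [-13.    9.5]
10 146 14.6 [-12.9   9.3]
15 138 14.5 [-12.7   9.5]
20 124 14.3 [-12.7   9.6]
25 119 14.3 [-12.4   9.3]
30 108 14.1 [-12.7   9.8]
35 101 14.0 [-11.6  10. ]
55 12 9.4 [-4.1  1.7]
60 29 9.2 [-5.1  3.4]
65 39 8.9 [-6.3  4.6]
70 38 8.7 [-7.   5.8]
75 41 8.7 [-7.1  6.6]
80 38 8.7 [-7.3  6.3]
85 34 8.6 [-7.5  6.5]
90 21 8.3 [-6.3  6.8]
slope -0.023 axis at 80: 0.8
go cm [ 0.06 -0.45] pos [ 549.5 -161.6  225.1]
```

Emit:
arm_command(steps=[[[0,-0.4,-1,0],[0,0,-1.5,0],[0,0,-1.5,0],[0,0,-0.8,0],[0,0,-0.4,0],[0,0,-0.4,0],[0,0,-0.4,0],[0,0,-0.4,0],[0,0,-0.4,0],[0,0,0,0]]])

```text
time_s: 49.43
position: [549.5, -166.1, 157.2]
ee_rot: [0.681, 0.732, -0.0, -0.0]
contact_force: [0.4, 0.8, -1.2]
width: 23.8
grip_force: 14.0
```

Emit:
arm_command(steps=[[[0,0,-0.4,0],[0,0,-0.4,0],[0,0,-0.4,0],[0,0,-0.4,0],[0,0,-0.4,0],[0,0,0,0]]], grip_force=7)

```text
time_s: 49.93
position: [549.2, -166.0, 136.7]
ee_rot: [0.681, 0.732, -0.0, -0.001]
contact_force: [0.2, 0.3, -2.1]
width: 23.5
grip_force: 7.0
```

Emit:
arm_command(steps=[[[0,0,-0.4,0],[0,0,-0.4,0],[0,0,-0.4,0],[0,0,-0.4,0],[0,0,-0.4,0],[0,0,0,0]]])

```text
time_s: 50.43
position: [549.2, -166.0, 116.7]
ee_rot: [0.681, 0.732, -0.0, -0.001]
contact_force: [-0.9, -0.3, -1.0]
width: 23.8
grip_force: 7.0
```

Emit:
arm_command(steps=[[[0,0,0,0],[0,0,0,0],[0,0,0,0],[0,0,0,0],[0,0,0,0],[0,0,1,0],[0,0,2,0],[0,0,3,0],[0,0,3,0],[0,0.5,1.5,0]]], claw=0.42)

```text
time_s: 51.27
position: [551.2, -162.1, 227.0]
ee_rot: [0.681, 0.732, 0.001, 0.002]
contact_force: [1.0, -0.2, 0.8]
width: 36.5
grip_force: 0.0
```

Emit:
arm_command(steps=[[[-0.8,2.8,0,-1.2],[-1.1,3.6,0,-1.2],[-1.1,3.6,0,-1.2],[-1.1,3.6,0,-1.2],[-1.1,3.6,0,-1.2],[-1.1,3.6,0,-1.2],[-1.1,3.6,-0.3,-1.2],[-1.1,3.6,-0.3,-1.2],[-1.1,3.2,-0.3,-1.2],[-0.8,1.9,-0.3,-1.2],[0,0,0,0],[0,0,0,0]]], claw=0.6)

```text
time_s: 52.27
position: [445.5, 170.5, 211.3]
ee_rot: [0.753, 0.658, 0.0, 0.0]
contact_force: [0.0, 0.4, 0.3]
width: 52.5
grip_force: 0.0
```

Run:
```python
from h import *
heads(); st(); print(close_dir()); s=arm.snapshot("wrist"); pins(s)
```

```text
head [634.5 -91.4 112.1] 157
head [ 617.2 -158.6  110.9] 161
head [ 547.4 -161.5  112. ] 152
{'time_s': 52.317, 'position': [445.948, 169.799, 211.292], 'ee_rot': [0.753, 0.658, 0.0, 0.0], 'contact_force': [-0.251, 0.018, 0.538], 'ft_torque': [-0.035, 0.075, 0.015], 'width': 52.612, 'grip_force': 0.0, 'q': [0.339, 0.221, 1.959, -0.0, 0.961, 0.475]}
-7.7665853262191415
pin head_end [460.2 345.4] nose [450.2 281.7] len 64.5 dir -98.6 wid 23.0 px [317.  39.] zmax 23.2
pin head_end [430.8 221.8] nose [416.8 118.4] len 104.3 dir -97.7 wid 24.0 px [306. 203.] zmax 26.6
pin head_end [450.8  31.6] nose [381.7  97.6] len 95.4 dir 139.7 wid 49.7 px [314. 309.] zmax 26.7
pin head_end [371.6 -50.3] nose [432.3 -43.9] len 60.8 dir 1.6 wid 41.1 px [318. 408.] zmax 40.0
```

Three are home. Now the pin at (431,222).

Emit:
arm_command(steps=[[[-0.5,2,-1.5,0],[-0.5,2,-2.5,0],[-0.5,1.4,-3,0],[0,0,-3,0],[0,0,-3,0],[0,0,-3,0],[0,0,-2,0],[0,0,-1,0],[0,0,-0.6,0],[0,0,0,0],[0,0,0,0]]])

```text
time_s: 53.28
position: [431.6, 223.7, 15.4]
ee_rot: [0.754, 0.657, 0.001, 0.0]
contact_force: [0.2, 0.4, 0.2]
width: 52.6
grip_force: 0.0
```

Emit:
arm_command(steps=[[[0,0,0,0],[0,0,0,0],[0,0,0,0],[0,0,0,0],[0,0,0,0],[0,0,0,0],[0,0,0,0],[0,0,0,0],[0,0,0,0]]], claw=0, grip_force=5)

```text
time_s: 54.03
position: [431.2, 224.1, 15.2]
ee_rot: [0.754, 0.657, 0.001, 0.0]
contact_force: [0.4, 0.8, 6.5]
width: 24.4
grip_force: 5.0
```

Emit:
arm_command(steps=[[[0,0,0.5,0],[0,0,1,0],[0,0,1,0],[0,0,1,0],[0,0,1,0],[0,0,1,0],[0,0,1,0],[0,0,1,0],[0,0,1,0],[0,0,1,0],[0,0,0.5,0],[0,0,0,0]]])

```text
time_s: 55.03
position: [431.5, 224.2, 116.0]
ee_rot: [0.754, 0.657, 0.001, 0.0]
contact_force: [1.3, 0.0, -1.2]
width: 23.7
grip_force: 5.0
```

Emit:
arm_command(steps=[[[0,0,1.5,0],[0,0,-1.5,0],[0,0,1.5,0],[0,0,-1.5,0],[0,0,1.5,0],[0,0,-1.5,0],[0,0,1.5,0],[0,0,-1.5,0],[0,0,0,0]]], grip_force=4.5)

```text
time_s: 55.78
position: [429.8, 223.3, 113.2]
ee_rot: [0.754, 0.657, -0.001, -0.0]
contact_force: [-0.1, -1.2, -2.3]
width: 24.0
grip_force: 4.5
```

Run:
```python
from h import *
st(); held()
```

```text
{'time_s': 55.783, 'position': [429.76, 223.327, 113.193], 'ee_rot': [0.754, 0.657, -0.001, -0.0], 'contact_force': [-0.137, -1.183, -2.261], 'ft_torque': [-0.047, 0.06, -0.001], 'width': 24.048, 'grip_force': 4.494, 'q': [0.455, 0.391, 2.009, -0.0, 0.744, 0.592]}
side 327 x [-31.   2. 106.] z [-5. 27. 99.] x by z [(0, np.float64(5.0)), (20, np.float64(6.0)), (40, np.float64(-1.0)), (60, np.float64(-17.0)), (80, np.float64(-27.0))]
top 0
wrist 3599 x [-10.   4. 113.] z [-32.  -2. 100.] x by z [(-20, np.float64(2.0)), (0, np.float64(5.0))]
```

Emit:
arm_command(steps=[[[0.9,-1.0,0.1,1.2],[1.5,-1.8,0.1,1.2],[1.7,-2.1,0,1.2],[1.7,-2.1,0,1.2],[1.7,-2.1,0,1.2],[1.7,-2.1,0,1.2],[1.7,-2.1,0,1.2],[1.7,-2.1,0,1.2],[1.5,-2.1,0,1.2],[0.9,-1.4,0,1.2],[0.2,-0.5,0,0],[0,0,0,0]]], grip_force=5)

```text
time_s: 56.93
position: [582.9, 28.9, 116.7]
ee_rot: [0.682, 0.731, -0.0, -0.0]
contact_force: [-0.3, -1.1, -1.7]
width: 23.9
grip_force: 5.0
```

Emit:
arm_command(steps=[[[0,-0.5,0,0],[0,-0.8,0,0],[0,-0.8,0,0],[0,-0.6,0,0],[0,-0.6,0,0],[0,-0.6,0,0],[0,-0.6,0,0],[0,-0.4,0,0],[0,-0.4,0,0],[0,0,0,0],[0,0,0,0]]])

```text
time_s: 57.85
position: [582.7, -23.4, 116.7]
ee_rot: [0.681, 0.732, -0.0, 0.0]
contact_force: [0.3, 0.8, -0.9]
width: 23.9
grip_force: 5.0
```

Run:
```python
from h import *
st(); plan(524.5,-99.7)
```

```text
{'time_s': 57.85, 'position': [582.719, -23.412, 116.669], 'ee_rot': [0.681, 0.732, -0.0, 0.0], 'contact_force': [0.297, 0.774, -0.887], 'ft_torque': [-0.043, 0.057, -0.003], 'width': 23.925, 'grip_force': 4.995, 'q': [-0.061, 0.503, 1.793, -0.0, 0.846, -0.132]}
5 153 14.1 [-13.    9.4]
10 141 13.9 [-13.2   9.2]
15 134 13.7 [-12.7   9.6]
20 119 13.6 [-12.9   9.2]
25 113 13.3 [-12.7   9.4]
30 101 13.1 [-12.8   9.4]
35 97 12.9 [-12.6   9.7]
55 14 7.9 [-19.2  15.9]
60 50 7.7 [-19.8  16.9]
65 60 7.1 [-19.5  19.3]
70 68 7.1 [-19.6  19.3]
75 57 6.8 [-19.4  19.8]
80 60 6.7 [-19.9  19.5]
85 58 6.3 [-19.4  19.5]
90 46 6.1 [-19.8  19.8]
95 22 -8.9 [-19.5  19.4]
100 23 -8.6 [-19.9  19.5]
slope -0.04 axis at 80: -1.1
go cm [-5.83 -7.52] pos [582.7 -23.4 116.7]
```

Emit:
arm_command(steps=[[[0,-0.3,0,0],[0,0,0,0],[0,0,0,0]]])

```text
time_s: 58.15
position: [582.7, -26.1, 116.6]
ee_rot: [0.681, 0.732, -0.0, -0.0]
contact_force: [0.1, 0.8, -1.0]
width: 23.8
grip_force: 5.0
```

Emit:
arm_command(steps=[[[0,0,0,0],[0,0,0,0],[0,0.5,0,0],[0,0.5,1,0],[0,0,2,0],[0,0,2.5,0],[0,0,2.5,0],[0,0,2,0],[0,0,1,0],[0,0,0,0],[0,0,0,0]]], grip_force=14)

```text
time_s: 59.07
position: [582.7, -15.9, 226.8]
ee_rot: [0.681, 0.732, 0.0, 0.0]
contact_force: [0.2, -0.2, -2.2]
width: 23.8
grip_force: 14.0
```

Emit:
arm_command(steps=[[[-0.4,-0.7,0,0],[-0.9,-1.2,0,0],[-1,-1.5,0,0],[-1,-1.5,0,0],[-1,-1.4,0,0],[-0.9,-1.2,0,0],[-0.6,-0.8,0,0],[0,0,0,0],[0,0,0,0],[0,0,0,0]]])

```text
time_s: 59.9
position: [525.0, -99.1, 226.6]
ee_rot: [0.681, 0.732, 0.0, 0.0]
contact_force: [0.9, 0.6, -1.2]
width: 23.7
grip_force: 14.0
```

Run:
```python
from h import *
st(); plan(524.5,-99.7)
```

```text
{'time_s': 59.9, 'position': [525.024, -99.074, 226.638], 'ee_rot': [0.681, 0.732, 0.0, 0.0], 'contact_force': [0.913, 0.583, -1.192], 'ft_torque': [-0.053, -0.017, 0.004], 'width': 23.733, 'grip_force': 13.995, 'q': [-0.209, 0.285, 1.827, 0.0, 1.029, -0.281]}
5 159 14.4 [-12.9   9.4]
10 156 14.2 [-13.    9.3]
15 141 14.2 [-13.    9.6]
20 128 14.1 [-12.8   9.3]
25 119 14.0 [-12.6   9.7]
30 112 13.9 [-12.7   9.2]
35 88 13.8 [-12.6   9.8]
40 10 13.6 [-11.5  -5.7]
55 25 9.2 [-5.1  2.1]
60 32 9.0 [-5.7  3.7]
65 37 8.9 [-6.9  4.7]
70 43 8.6 [-7.6  5.3]
75 40 8.7 [-7.7  6. ]
80 38 8.6 [-7.9  5.6]
85 40 8.5 [-8.   5.8]
90 18 8.5 [-6.3  6.2]
slope -0.017 axis at 80: 0.8
go cm [-0.05 -0.14] pos [525.  -99.1 226.6]
```

Emit:
arm_command(steps=[[[-0.1,-0.1,-1,0],[0,0,-1.5,0],[0,0,-1.5,0],[0,0,-0.9,0],[0,0,-0.4,0],[0,0,-0.4,0],[0,0,-0.4,0],[0,0,-0.4,0],[0,0,-0.4,0],[0,0,0,0]]])

```text
time_s: 60.78
position: [523.5, -100.1, 157.2]
ee_rot: [0.681, 0.732, -0.0, -0.0]
contact_force: [0.7, 0.1, -1.7]
width: 23.4
grip_force: 14.0
```

Emit:
arm_command(steps=[[[0,0,-0.4,0],[0,0,-0.4,0],[0,0,-0.4,0],[0,0,-0.4,0],[0,0,-0.4,0],[0,0,0,0]]], grip_force=7)

```text
time_s: 61.28
position: [523.6, -100.2, 136.9]
ee_rot: [0.681, 0.732, -0.0, -0.0]
contact_force: [1.2, -0.5, -2.1]
width: 23.9
grip_force: 7.0
```

Emit:
arm_command(steps=[[[0,0,-0.4,0],[0,0,-0.4,0],[0,0,-0.4,0],[0,0,-0.4,0],[0,0,-0.4,0],[0,0,0,0]]])

```text
time_s: 61.78
position: [523.6, -100.2, 116.9]
ee_rot: [0.681, 0.732, -0.0, -0.0]
contact_force: [1.8, -0.1, -2.7]
width: 23.8
grip_force: 7.0
```

Emit:
arm_command(steps=[[[0,0,0,0],[0,0,0,0],[0,0,0,0],[0,0,0,0],[0,0,0,0],[0,0,1,0],[0,0,2,0],[0,0,3,0],[0,0,3,0],[0,1,0.5,0]]], claw=0.42)

```text
time_s: 62.62
position: [526.6, -91.5, 218.2]
ee_rot: [0.681, 0.732, 0.002, 0.004]
contact_force: [1.0, 0.1, -0.5]
width: 36.9
grip_force: 0.0
```

Emit:
arm_command(steps=[[[-0.4,3,0,-1.2],[-0.4,3.8,0,-1.2],[-0.4,3.8,0,-1.2],[-0.4,3.8,0,-1.2],[-0.4,3.8,0,-1.2],[-0.4,3.8,0,-1.2],[-0.4,3.8,0,-1.2],[-0.4,3.8,0,-1.2],[-0.4,3.8,0,-1.2],[-0.4,3.8,0,-1.2],[-0.4,3.2,0,-1],[-0.4,1.6,0,0]]], claw=0.6)

```text
time_s: 63.62
position: [475.0, 333.6, 213.0]
ee_rot: [0.759, 0.651, 0.001, -0.0]
contact_force: [-0.7, -0.1, -0.8]
width: 52.7
grip_force: 0.0
```

Emit:
arm_command(steps=[[[0,0,0,0],[0,0,0,0],[0,0,0,0]]])

```text
time_s: 63.87
position: [475.4, 329.1, 212.6]
ee_rot: [0.76, 0.65, -0.0, 0.0]
contact_force: [-0.0, -0.3, -0.4]
width: 52.8
grip_force: 0.0
```

Run:
```python
from h import *
heads(); st(); print(close_dir()); s=arm.snapshot("wrist"); pins(s)
```

```text
head [634.6 -91.1 111.6] 158
head [ 616.8 -158.1  111.7] 160
head [ 547.1 -161.7  111.8] 149
head [523.1 -96.6 112.8] 140
{'time_s': 63.917, 'position': [475.662, 328.758, 212.675], 'ee_rot': [0.76, 0.65, -0.0, 0.0], 'contact_force': [-0.743, -0.525, -0.393], 'ft_torque': [-0.053, 0.053, -0.033], 'width': 52.674, 'grip_force': 0.0, 'q': [0.584, 0.367, 1.743, -0.0, 1.032, 0.74]}
-8.900480734185118
pin head_end [340.4 510.6] nose [402.2 514.2] len 61.9 dir 3.7 wid 17.2 px [172.  12.] zmax 37.0
pin head_end [465.7 387.5] nose [450.8 283.9] len 104.6 dir -98.3 wid 24.0 px [309. 195.] zmax 26.5
pin head_end [329.2 222.1] nose [333.7 305.2] len 83.2 dir 86.3 wid 12.7 px [201. 289.] zmax 9.1
pin head_end [359.4  89.2] nose [446.1  77.4] len 87.5 dir -9.6 wid 26.3 px [299. 427.] zmax 25.9
```

Emit:
arm_command(steps=[[[-0.4,2.2,-1.6,0],[-0.3,2.2,-2.5,0.5],[-0.3,1.7,-3,0],[0,0,-3,0],[0,0,-3,0],[0,0,-3,0],[0,0,-2,0],[0,0,-1,0],[0,0,-0.6,0],[0,0,0,0],[0,0,0,0]]])

```text
time_s: 64.88
position: [466.6, 390.9, 16.6]
ee_rot: [0.757, 0.653, 0.001, 0.0]
contact_force: [-0.3, 0.8, 0.5]
width: 52.7
grip_force: 0.0
```

Emit:
arm_command(steps=[[[0,0,0,0],[0,0,0,0],[0,0,0,0],[0,0,0,0],[0,0,0,0],[0,0,0,0],[0,0,0,0],[0,0,0,0],[0,0,0,0]]], claw=0, grip_force=5)

```text
time_s: 65.63
position: [466.1, 391.2, 16.2]
ee_rot: [0.757, 0.654, 0.0, 0.0]
contact_force: [0.2, -0.3, 6.2]
width: 24.1
grip_force: 5.0
```

Emit:
arm_command(steps=[[[0,0,0.5,0],[0,0,1,0],[0,0,1,0],[0,0,1,0],[0,0,1,0],[0,0,1,0],[0,0,1,0],[0,0,1,0],[0,0,1,0],[0,0,1,0],[0,0,0.5,0],[0,0,0,0]]])

```text
time_s: 66.63
position: [466.4, 391.4, 117.2]
ee_rot: [0.757, 0.654, 0.001, 0.0]
contact_force: [-0.2, -0.2, -2.2]
width: 24.1
grip_force: 5.0
```

Emit:
arm_command(steps=[[[0,0,1.5,0],[0,0,-1.5,0],[0,0,1.5,0],[0,0,-1.5,0],[0,0,1.5,0],[0,0,-1.5,0],[0,0,1.5,0],[0,0,-1.5,0],[0,0,0,0]]], grip_force=4.5)

```text
time_s: 67.38
position: [464.8, 390.0, 113.9]
ee_rot: [0.757, 0.654, -0.001, -0.0]
contact_force: [-0.5, 0.2, -2.0]
width: 23.8
grip_force: 4.5
```

Run:
```python
from h import *
st(); held()
```

```text
{'time_s': 67.383, 'position': [464.797, 390.044, 113.895], 'ee_rot': [0.757, 0.654, -0.001, -0.0], 'contact_force': [-0.529, 0.235, -2.042], 'ft_torque': [-0.098, 0.089, 0.0], 'width': 23.759, 'grip_force': 4.496, 'q': [0.679, 0.537, 1.738, -0.0, 0.87, 0.825]}
side 353 x [-36.   0.  14.] z [-5. 20. 89.] x by z [(0, np.float64(3.0)), (20, np.float64(5.0)), (40, np.float64(-4.0)), (60, np.float64(-20.0)), (80, np.float64(-31.0))]
top 0
wrist 2768 x [-10.   1.  11.] z [-33.  -3.   5.] x by z [(-20, np.float64(2.0)), (0, np.float64(3.0))]
```

Emit:
arm_command(steps=[[[0.4,-1.5,0.1,1],[0.8,-2.8,0.1,1],[1.1,-3.4,0,1],[1.1,-3.4,0,1],[1.1,-3.4,0,1],[1.1,-3.4,0,1],[1.1,-3.4,0,1],[1.1,-3.4,0,1],[1.1,-3.4,0,1],[1.1,-3.2,0,1],[1,-2.8,0,1],[0.7,-1.9,0,1]]], grip_force=5)

```text
time_s: 68.53
position: [583.6, 28.1, 118.1]
ee_rot: [0.685, 0.729, 0.0, 0.0]
contact_force: [-0.4, 0.4, -1.5]
width: 23.7
grip_force: 5.0
```

Emit:
arm_command(steps=[[[0,0,0,0],[0,-0.5,0,0],[0,-0.8,0,0],[0,-0.8,0,0],[0,-0.6,0,0],[0,-0.6,0,0],[0,-0.6,0,0],[0,-0.6,0,0],[0,-0.5,0,0],[0,-0.5,0,0],[0,0,0,0],[0,0,0,0]]])

```text
time_s: 69.53
position: [582.7, -24.5, 117.6]
ee_rot: [0.685, 0.729, -0.0, -0.0]
contact_force: [0.5, -0.0, -1.2]
width: 24.1
grip_force: 5.0
```

Run:
```python
from h import *
st(); plan(579.1,-55.1)
```

```text
{'time_s': 69.533, 'position': [582.681, -24.501, 117.622], 'ee_rot': [0.685, 0.729, -0.0, -0.0], 'contact_force': [0.459, -0.028, -1.198], 'ft_torque': [-0.05, 0.073, -0.013], 'width': 24.148, 'grip_force': 4.996, 'q': [-0.062, 0.502, 1.792, 0.0, 0.848, -0.125]}
5 156 13.7 [-13.2   9.3]
10 155 13.5 [-13.1   9.2]
15 143 13.4 [-12.6   9.5]
20 129 13.3 [-12.9   9.1]
25 122 13.3 [-12.8   9.7]
30 109 13.1 [-12.8   9.2]
35 101 13.0 [-12.7   9.8]
50 12 -8.0 [-19.7  15.6]
55 35 8.2 [-19.5  15.6]
60 60 8.0 [-19.6  18.7]
65 74 7.9 [-19.5  19.7]
70 69 7.8 [-19.5  19.3]
75 69 7.6 [-19.4  19.4]
80 63 7.3 [-19.3  19.6]
85 60 7.3 [-19.3  19.4]
90 51 7.3 [-19.9  19.2]
95 23 -7.8 [-19.5  19.6]
100 23 -7.8 [-19.9  19.6]
slope -0.019 axis at 80: -0.0
go cm [-0.36 -3.06] pos [582.7 -24.5 117.6]
```

Emit:
arm_command(steps=[[[0,0,0,0],[0,0,0,0],[0,0.5,0,0],[0,0.5,1,0],[0,0,2,0],[0,0,2.5,0],[0,0,2,0],[0,0,1.5,0],[-0.2,-1.5,0,0],[-0.2,-1.6,0,0],[0,-1,0,0],[0,0,0,0]]], grip_force=14)

```text
time_s: 70.58
position: [578.8, -56.2, 208.3]
ee_rot: [0.685, 0.729, 0.0, 0.0]
contact_force: [0.1, 0.3, -1.3]
width: 23.8
grip_force: 14.0
```

Run:
```python
from h import *
st(); plan(579.1,-55.1)
```

```text
{'time_s': 70.583, 'position': [578.806, -56.218, 208.314], 'ee_rot': [0.685, 0.729, 0.0, 0.0], 'contact_force': [0.118, 0.278, -1.342], 'ft_torque': [-0.084, 0.076, 0.049], 'width': 23.752, 'grip_force': 13.996, 'q': [-0.117, 0.377, 1.74, -0.0, 1.024, -0.179]}
5 165 13.6 [-12.9   9.5]
10 157 13.5 [-13.1   9.3]
15 133 13.4 [-12.7   9.5]
20 130 13.3 [-13.    9.3]
25 119 13.2 [-12.8   9.5]
30 116 13.1 [-12.9   9.2]
35 100 13.0 [-12.7   9.7]
55 17 8.3 [-4.6  2.2]
60 34 8.1 [-5.7  3.3]
65 40 8.0 [-6.9  4.6]
70 43 7.9 [-8.1  5.4]
75 37 7.8 [-7.8  5.6]
80 39 7.7 [-7.9  5.7]
85 37 7.5 [-8.1  6.3]
90 26 7.5 [-7.6  6.1]
slope -0.022 axis at 80: -0.2
go cm [0.03 0.13] pos [578.8 -56.2 208.3]
```

Emit:
arm_command(steps=[[[0,0.1,-1.5,0],[0,0,-1,0],[0,0,-0.6,0],[0,0,-0.4,0],[0,0,-0.4,0],[0,0,-0.4,0],[0,0,-0.4,0],[0,0,-0.4,0],[0,0,0,0]]])

```text
time_s: 71.38
position: [578.8, -54.1, 156.1]
ee_rot: [0.684, 0.729, -0.0, -0.0]
contact_force: [0.6, 0.2, -2.1]
width: 24.0
grip_force: 14.0
```

Emit:
arm_command(steps=[[[0,0,-0.4,0],[0,0,-0.4,0],[0,0,-0.4,0],[0,0,-0.4,0],[0,0,-0.4,0],[0,0,0,0]]], grip_force=7)

```text
time_s: 71.88
position: [578.6, -54.2, 135.9]
ee_rot: [0.684, 0.729, -0.0, -0.0]
contact_force: [0.5, 0.2, -1.4]
width: 23.6
grip_force: 7.0
```

Emit:
arm_command(steps=[[[0,0,-0.4,0],[0,0,-0.4,0],[0,0,-0.4,0],[0,0,-0.4,0],[0,0,-0.4,0],[0,0,0,0]]])

```text
time_s: 72.38
position: [578.6, -54.2, 115.9]
ee_rot: [0.684, 0.729, -0.0, -0.0]
contact_force: [1.5, -0.6, -2.3]
width: 23.6
grip_force: 7.1
```

Emit:
arm_command(steps=[[[0,0,0,0],[0,0,0,0],[0,0,0,0],[0,0,0,0],[0,0,0,0],[0,0,1,0],[0,0,2,0],[0,0,3,0],[0,0,3,0],[0,0,2,0],[0,2,0,0],[0,3,0,0]]], claw=0.42)

```text
time_s: 73.38
position: [580.0, -5.4, 229.6]
ee_rot: [0.685, 0.728, 0.001, 0.002]
contact_force: [0.3, 0.6, -0.2]
width: 37.1
grip_force: 0.0
```

Emit:
arm_command(steps=[[[0,3,0,0],[0,3,0,0],[0,3,0,0],[0,3,0,0],[0,0,0,0],[0,0,0,0],[0,0,0,0]]])

```text
time_s: 73.97
position: [578.6, 115.5, 227.1]
ee_rot: [0.684, 0.729, -0.0, 0.0]
contact_force: [0.8, 0.6, -0.7]
width: 36.7
grip_force: 0.0
```

Run:
```python
from h import *
heads(); st()
s=arm.snapshot("side"); p=proj(s,[582,-115,90])[0].astype(int)
a=cv2.resize(s["color"][p[1]-50:p[1]+60,p[0]-70:p[0]+100],None,fx=3,fy=3,interpolation=2)
t=arm.snapshot("top"); p=proj(t,[582,-115,90])[0].astype(int)
b=cv2.resize(t["color"][p[1]-50:p[1]+110,p[0]-100:p[0]+70],None,fx=2,fy=2,interpolation=2)
o=np.zeros((max(a.shape[0],b.shape[0]),a.shape[1]+b.shape[1]-60,3),np.uint8)
o=np.zeros((600,800,3),np.uint8); o[:a.shape[0],:450]=a[:,:450]; o[:b.shape[0],455:455+b.shape[1]]=b[:,:345]
cv2.imwrite("pics/end.png",o)
for nm in("tape_ring","blue_can","sanding_roll"):
    for d in arm.place_of(nm,t)[:1]: print(nm,onz(t,d["location"],0).round())
```

```text
head [635.1 -91.1 111.9] 155
head [ 616.6 -158.3  111.7] 159
head [577.3 -56.  113.4] 111
head [ 547.2 -161.1  112.7] 152
head [523.5 -96.8 112.3] 141
{'time_s': 74.017, 'position': [578.701, 114.995, 227.027], 'ee_rot': [0.684, 0.729, -0.0, 0.0], 'contact_force': [0.122, 0.766, 0.328], 'ft_torque': [-0.082, 0.033, -0.022], 'width': 37.017, 'grip_force': 0.0, 'q': [0.176, 0.367, 1.706, -0.0, 1.069, 0.113]}
tape_ring [[ 636. -173.    0.]]
blue_can [[ 374. -217.    0.]]
```

View pics/end.png

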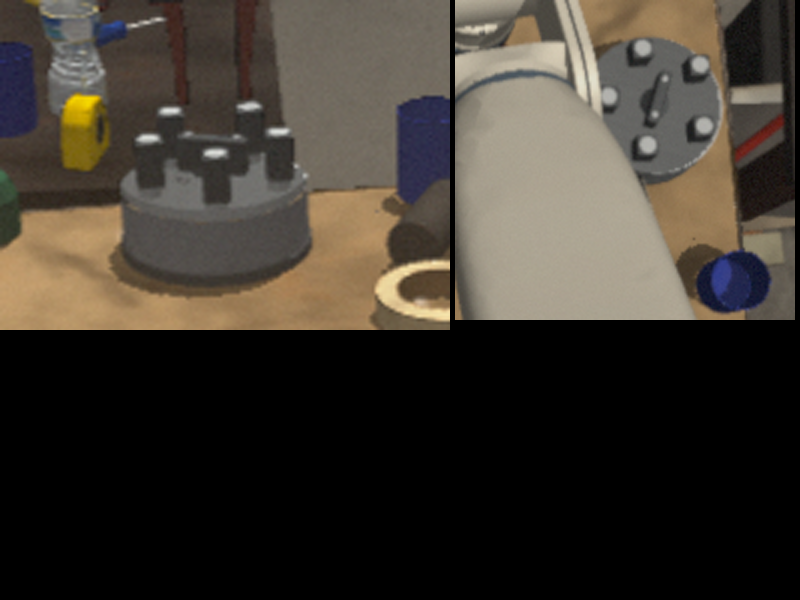

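The picture shows five pins upright with their heads down on the disc, at (148,160), (170,130), (249,125), (279,150) and (215,175), and the tool well clear. I'm handing in.

```bash
python3 -c "
from cell import arm
print(arm.close_job())"
```

```text
the job is handed in; nothing more can be done
None
```

I turned the disc clockwise (seen from above) to its far stop and put all five pins home, each in its own hole with its head down. The robot was clear when I handed the job in at 74 s; no verdict came back.

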